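Load rinsed filter-holder shells into the UV box

ROBOT

A 7-joint arm with a two-finger parallel gripper is mounted at the origin on the work surface; the furniture and walls round the work are solid. World frame = base frame: x ahead of the robot, y to its left, z up, the work surface at z = 0. Lengths are in m, angles in rad, forces in N, time in s.
With the tool pointing down it reaches from about 0.35 to 0.9 m from the base axis. Payload 8.1 kg.
Tool frame: the origin (TCP) lies midway between the tips of the shut fingers; the grasp point (between the pads) lies arm.grasp_offset behind it (arm.grasp_offset is the distance from the TCP to the grasp point, in m); z points along the fingers, y is the line along which they close (so a half turn about z gives the same grasp; the last joint's range is limited). The gripper opens to 92 mm and grips with 3 to 60 N. Pads are 19 mm wide; open, the fingers measure 130 mm over their backs; the gripper's body (75 mm by 190 mm) begins 47 mm behind the grasp point.
Start: joints at [1.222, 0.434, 0.025, 1.573, -0.012, 1.134, -0.075], TCP at [0.152, -0.606, 0.227] pointing down, gripper open.
Joint ranges: [-2.62, 2.62], [-0.44, 2.09], [-1.27, 1.32], [0.08, 2.57], [-1.32, 4.46], [0.12, 2], [-2.74, 2.74]. Speed limits (rad/s): [2.22, 2.22, 3.01, 3.01, 3.14, 3.14, 3.14].

INTERFACE

Orientations are given as a rotation vector (axis times angle).
In Python, from cell import observe, imaging, arm gives the robot as it stands.
- The arm moves only by the tool apply_moves, never from a script. Its argument "commands" is a list of rows, each a list of 5 numbers: the opening in per cent of the stroke, from 0 (shut) to 100 (fully open), then the shift along the world's x, y, z in units of 0.06 m (1.0 is 0.06 m), then the turn about the world's z in units of 0.5 rad (1.0 is 0.5 rad). A call has 1 to 12 rows; each row shifts and turns the commanded pose from where the row before left it; what a row does not reach is not made up. A row lasts 1/8 s, in which the tool goes at most 62.5 mm and 10.7 degrees, less where a joint would pass 70% of its speed; a pose out of reach is approached as far as the arm can. A call with a number of a shift or a turn outside -1 to 1 is refused whole. A call with a gripper value outside its range is refused whole. The fingers move at their own pace and stop on an object; "newtons" is the grip in N (left out, the last holds). Time passes only in rows, so rows that do not move let the fingers close. It gives the time, the measured TCP pose, the force, the opening and the grip force at its end, in the units of the state.
- observe(): the state, without advancing time (a new reading comes with each control period).
- imaging.get_image(name): name is "side" or "top" or "wrist"; returns (picture, depth): 480x640x3 uint8, red, green, blue; 480x640 float32, m along the optical axis (not along the pixel's ray), 0 where there is no reading.
- imaging.camera_params(name): a dict with "camera_matrix" (3x3 intrinsics, pixels), "origin" and "rotation" of the camera in the world; the wrist camera has in their place "tool_from_camera" (4x4, takes a point from camera to tool coordinates, whose origin is the TCP and whose axes are the flange's). Camera axes: x right, y up, looking along -z (the intrinsics and any distortion apply to the point x, -y, -z); pixel columns grow to the right and rows downward; lengths in m; the calibration is good to about 2 mm. A picture is of the moment at which its call begins: read the wrist's pose just before it. camera_params takes no time and is no camera call.
- arm.sign_off(): hands the job in; it is judged then, once.
The state is a dict: "clock": time; "joints": joint angles; "dq": joint speeds; "joint_efforts": joint torques, N m; "position": TCP position; "ee_rot": TCP orientation; "force": force on the tool from outside, world axes, zero at the start; "ft_torque": the same for the moment, N m; "width": opening from 0.0 (shut) to 1.0 (fully open); "gripper_force": force on a finger pad.
Only numpy, scipy, OpenCV 4.12 (cv2) and the standard library are available. Lean on these libraries where they do the work, as an engineer would, in place of code of your own. Each camera call takes 0.05 s, during which the arm holds its last target. There are 200 camera calls.

TASK

The rinsed filter-holder shells are standing on the bench to drain; put them all in the UV box for sanitising. Slide the lamp guard fully open, lay every shell in a nest of its own with the hollow side up to face the lamps and the spigot in the gap of the comb at the back, resting flat on the bay floor, then slide the guard fully shut. Leave the bottles, the measuring cup and the carton where they are.

Things in the scene. Friction and masses are not known exactly. Their poses are not given: they have to be found in the camera images.
- shell_a: Grey filter-holder half shell, an open trough: body 100 x 48 x 32 mm (own x, y, z), walls and bottom 4 mm, a 22 mm spigot on the +x end; a cross rib in the middle of the hollow (10 mm thick in x, 40 mm long in y, as high as the rim) can be pinched from above. Origin: middle of the flat back (outer face); own z points out of the hollow. Starts on its plain end, spigot up; 0.12 kg. None if absent
- spigot_a (a point): Tip of the spigot (14 mm thick) of shell_a, at (71, 0, 18) mm in the shell's frame. Pushed near its top from the hollow side, the standing shell tips over its lower back edge and falls on its back, hollow up
- shell_b: Grey filter-holder half shell, an open trough: body 100 x 48 x 32 mm (own x, y, z), walls and bottom 4 mm, a 22 mm spigot on the +x end; a cross rib in the middle of the hollow (10 mm thick in x, 40 mm long in y, as high as the rim) can be pinched from above. Origin: middle of the flat back (outer face); own z points out of the hollow. Starts on its plain end, spigot up; 0.12 kg. None if absent
- spigot_b (a point): Tip of the spigot (14 mm thick) of shell_b, at (71, 0, 18) mm in the shell's frame. Pushed near its top from the hollow side, the standing shell tips over its lower back edge and falls on its back, hollow up
- shell_c: Grey filter-holder half shell, an open trough: body 100 x 48 x 32 mm (own x, y, z), walls and bottom 4 mm, a 22 mm spigot on the +x end; a cross rib in the middle of the hollow (10 mm thick in x, 40 mm long in y, as high as the rim) can be pinched from above. Origin: middle of the flat back (outer face); own z points out of the hollow. Starts on a long edge; 0.12 kg. None if absent
- spigot_c (a point): Tip of the spigot (14 mm thick) of shell_c, at (71, 0, 18) mm in the shell's frame. Pushed near its top from the hollow side, the standing shell tips over its lower back edge and falls on its back, hollow up
- shell_d: Grey filter-holder half shell, an open trough: body 100 x 48 x 32 mm (own x, y, z), walls and bottom 4 mm, a 22 mm spigot on the +x end; a cross rib in the middle of the hollow (10 mm thick in x, 40 mm long in y, as high as the rim) can be pinched from above. Origin: middle of the flat back (outer face); own z points out of the hollow. Starts on a long edge; 0.12 kg. None if absent
- spigot_d (a point): Tip of the spigot (14 mm thick) of shell_d, at (71, 0, 18) mm in the shell's frame. Pushed near its top from the hollow side, the standing shell tips over its lower back edge and falls on its back, hollow up
- uv_box: Grey UV sanitising box, fixed, 296 x 260 mm: loading bay in front (148 mm along own x, open-topped under the guard, walls 50 mm high, guide rails on both sides to 68 mm), closed housing behind it. Origin: bench level under the bay's middle; own x points from bay to housing, away from the robot. Four nests side by side in the bay
- nest_0 (a point): The leftmost nest: point on the bay floor, 6 mm above the bench, where a seated shell's origin lies; axes as the box, spigot toward +x. Nests are 60 mm apart in y, each 108 x 54 mm clear for the body, parted by ridges 16 mm high; at +x a comb 8 mm thick, 22 mm high, has a 26 mm gap for the spigot
- nest_1 (a point): The second from the left nest: point on the bay floor, 6 mm above the bench, where a seated shell's origin lies; axes as the box, spigot toward +x. Nests are 60 mm apart in y, each 108 x 54 mm clear for the body, parted by ridges 16 mm high; at +x a comb 8 mm thick, 22 mm high, has a 26 mm gap for the spigot
- nest_2 (a point): The third from the left nest: point on the bay floor, 6 mm above the bench, where a seated shell's origin lies; axes as the box, spigot toward +x. Nests are 60 mm apart in y, each 108 x 54 mm clear for the body, parted by ridges 16 mm high; at +x a comb 8 mm thick, 22 mm high, has a 26 mm gap for the spigot
- nest_3 (a point): The rightmost nest: point on the bay floor, 6 mm above the bench, where a seated shell's origin lies; axes as the box, spigot toward +x. Nests are 60 mm apart in y, each 108 x 54 mm clear for the body, parted by ridges 16 mm high; at +x a comb 8 mm thick, 22 mm high, has a 26 mm gap for the spigot
- guard (a joint): Sliding lamp guard (flat aluminium cover, 148 x 248 mm, its top 64.5 mm above the bench) in m along the box's +x: 0 shut over the bay, 0.146 fully open, over the housing. Stays where it is left; about 2 N of friction plus 6 N per m/s
- guard_handle (a point): Middle of the guard's handle bar, 12 x 12 mm thick, 110 mm long along the box's y, on two posts 90 mm apart; 94.5 mm above the bench, 30 mm above the guard, in the middle of the guard. Moves with the guard
- bottle_red: White bottle, 68 mm across, 196 mm tall, on the left in front of the box; bystander, origin at its foot
- cup: Clear measuring cup, 68 x 92 x 79 mm, near the robot; bystander, origin at its foot
- strips: Flat carton, 59 x 98 x 32 mm, in front of the box, near the robot; bystander, origin at its underside
There are look-alikes about, which are no part of the job. Leave any blue look-alike of the shell_b alone.

How it is judged:
On the way, in this order (a step that is already met when the one before it is completed fails the run):
1. the guard is fully open (value of joint guard above 0.136 m), for 0.2 s.
2. every shell lies in a nest, hollow up, spigot in the comb gap ((horizontal distance between shell_a and nest_0 below 0.012 m or horizontal distance between shell_a and nest_1 below 0.012 m or horizontal distance between shell_a and nest_2 below 0.012 m or horizontal distance between shell_a and nest_3 below 0.012 m) and z of each of shell_a, shell_b, shell_c, shell_d in the frame of nest_0 below 0.005 m and x of each of spigot_a, spigot_b, spigot_c, spigot_d in the frame of nest_0 above 0.055 m and angle between each of shell_a, shell_b, shell_c, shell_d's own z axis and vertical below 0.12 rad and (horizontal distance between shell_b and nest_0 below 0.012 m or horizontal distance between shell_b and nest_1 below 0.012 m or horizontal distance between shell_b and nest_2 below 0.012 m or horizontal distance between shell_b and nest_3 below 0.012 m) and (horizontal distance between shell_c and nest_0 below 0.012 m or horizontal distance between shell_c and nest_1 below 0.012 m or horizontal distance between shell_c and nest_2 below 0.012 m or horizontal distance between shell_c and nest_3 below 0.012 m) and (horizontal distance between shell_d and nest_0 below 0.012 m or horizontal distance between shell_d and nest_1 below 0.012 m or horizontal distance between shell_d and nest_2 below 0.012 m or horizontal distance between shell_d and nest_3 below 0.012 m) and value of joint guard above 0.1 m), for 0.2 s.
3. the guard is fully shut (value of joint guard below 0.006 m), for 0.2 s.
At the end, for the whole second after the job is handed in: Every shell lies at rest in a nest of its own: origin within 12 mm of the nest point, back within 5 mm of the bay floor, hollow up within 0.12 rad, spigot toward the comb; the guard is shut to within 6 mm ((horizontal distance between shell_a and nest_0 below 0.012 m or horizontal distance between shell_a and nest_1 below 0.012 m or horizontal distance between shell_a and nest_2 below 0.012 m or horizontal distance between shell_a and nest_3 below 0.012 m) and z of each of shell_a, shell_b, shell_c, shell_d in the frame of nest_0 below 0.005 m and x of each of spigot_a, spigot_b, spigot_c, spigot_d in the frame of nest_0 above 0.055 m and angle between each of shell_a, shell_b, shell_c, shell_d's own z axis and vertical below 0.12 rad and (horizontal distance between shell_b and nest_0 below 0.012 m or horizontal distance between shell_b and nest_1 below 0.012 m or horizontal distance between shell_b and nest_2 below 0.012 m or horizontal distance between shell_b and nest_3 below 0.012 m) and (horizontal distance between shell_c and nest_0 below 0.012 m or horizontal distance between shell_c and nest_1 below 0.012 m or horizontal distance between shell_c and nest_2 below 0.012 m or horizontal distance between shell_c and nest_3 below 0.012 m) and (horizontal distance between shell_d and nest_0 below 0.012 m or horizontal distance between shell_d and nest_1 below 0.012 m or horizontal distance between shell_d and nest_2 below 0.012 m or horizontal distance between shell_d and nest_3 below 0.012 m) and linear speed of each of shell_a, shell_b, shell_c, shell_d below 0.02 m/s and value of joint guard below 0.006 m); the robot touches nothing.
It fails at once if the bottle is pushed more than 30 mm or knocked over (distance of bottle_red from where it was at the start of the episode above 0.03 m or angle between bottle_red's own z axis and vertical above 0.5 rad).
It fails at once if the measuring cup is pushed more than 30 mm or knocked over (distance of cup from where it was at the start of the episode above 0.03 m or angle between cup's own z axis and vertical above 0.5 rad).
It fails at once if the carton is pushed more than 30 mm or knocked over (distance of strips from where it was at the start of the episode above 0.03 m or angle between strips's own z axis and vertical above 0.5 rad).
Of shell_a, shell_b, shell_c, shell_d only 3 to 4 are there at a start; the rules pass over those that are not, and their reading is None.
At some moment in a run one of shell_c, shell_d may be knocked a few centimetres aside while the robot is not near it.
Once in a run the grip may slacken for a moment while it holds something.
It also fails if it takes over 208 s, if anything falls off the work surface, if the arm or the gripper's body presses on something with over 40 N, if the wrist force passes 120 N, or if a joint passes its speed limit or range.

## Working session

There is one attempt and no reset: what is moved stays moved. The work goes in short steps, Python scripts to look and compute and a tool call to move; the robot and the scene stay as the last step left them, time stands still between calls to the robot, and variables do not carry over. Pictures are saved under pics/ and viewed, at most 17 in all, crops included, and the job is handed in when it is done.

Besides the shell and the picture viewer there is one more tool, called after "Emit:" as a command line: name --pt "numbers of a row" for each row, then --argument value for the rest. apply_moves: Moves the arm, as the interface text tells. Its arguments: {"type":"object","properties":{"commands":{"type":"array"},"newtons":{"type":"number"}},"required":["commands"]}

```bash
ls; mkdir -p pics; cat > h.py <<'E'
import numpy as np, cv2
from cell import observe, imaging, arm
from scipy.spatial.transform import Rotation as R
def grab(name,save=None):
    s=observe(); im,d=imaging.get_image(name); p=imaging.camera_params(name)
    K=np.array(p["camera_matrix"])
    if name=="wrist":
        T=np.array(p["tool_from_camera"]); Rt=R.from_rotvec(s["ee_rot"]).as_matrix()
        Rc=Rt@T[:3,:3]; o=Rt@T[:3,3]+np.array(s["position"])
    else: Rc=np.array(p["rotation"]); o=np.array(p["origin"])
    if Rc.shape!=(3,3): Rc=R.from_rotvec(Rc).as_matrix()
    v,u=np.mgrid[0:480,0:640]
    c=np.stack([(u-K[0,2])/K[0,0]*d,-(v-K[1,2])/K[1,1]*d,-d],-1)
    P=c@Rc.T+o; P[d==0]=np.nan
    np.savez('last_%s.npz'%name,im=im,P=P,K=K,Rc=Rc,o=o)
    if save: cv2.imwrite('pics/'+save,im[:,:,::-1])
    return im,P
E
python3 - <<'E'
from h import *
s=observe(); print(s); print(arm.grasp_offset)
for n in("top","side"):
    print({k:np.round(v,3) if k!='x' else v for k,v in imaging.camera_params(n).items()})
    grab(n,n+'0.png')
E
```

```text
pics
{'clock': 0.0, 'joints': array([ 1.22241886,  0.43522812,  0.0249742 ,  1.57410036, -0.01159628,
        1.13397254, -0.07509046]), 'dq': array([-0.00033233,  0.00104395,  0.00150863,  0.00131544,  0.00058915,
       -0.00060434,  0.00121869]), 'joint_efforts': array([ 1.71924949e-04, -6.67861605e+01,  9.84738618e-01, -3.14463115e+01,
       -6.06053369e-02,  4.26781364e-02,  1.78539872e-04]), 'position': array([ 0.15188893, -0.60574197,  0.22594052]), 'ee_rot': array([-3.11639695e+00, -3.84814940e-01,  5.27262776e-04]), 'force': array([ 0.4051674 , -0.15702424, -0.90980629]), 'ft_torque': array([0.00487073, 0.02354087, 0.00685768]), 'gripper_force': 0.0, 'width': 1.0023363211319654}
0.0188
{'camera_matrix': array([[495.245,   0.   , 315.948],
       [  0.   , 495.245, 233.965],
       [  0.   ,   0.   ,   1.   ]]), 'origin': array([ 0.433, -0.024,  1.247]), 'rotation': array([ 0.036, -0.054, -1.555])}
{'camera_matrix': array([[465.917,   0.   , 321.828],
       [  0.   , 465.917, 239.489],
       [  0.   ,   0.   ,   1.   ]]), 'origin': array([ 0.336, -0.831,  0.731]), 'rotation': array([ 0.93 , -0.13 , -0.202])}
```

View pics/top0.png

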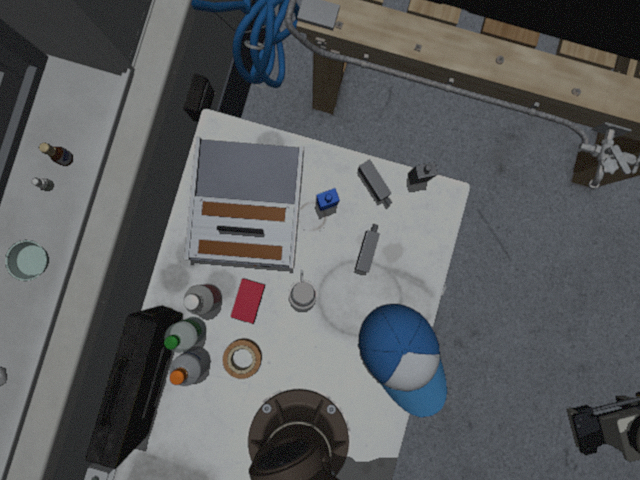

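View pics/side0.png

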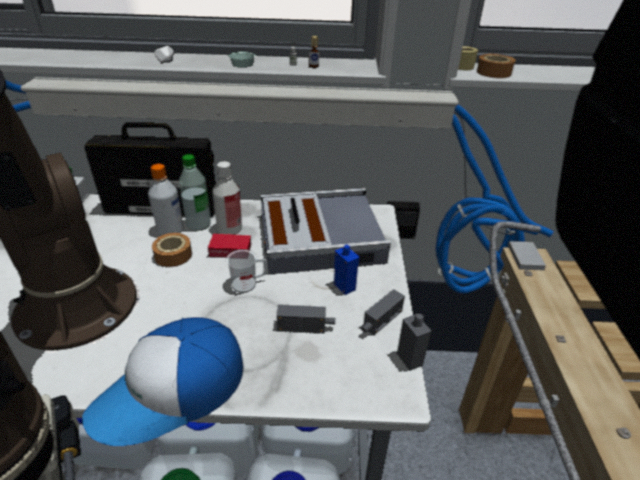

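The top view shows the box at (246,205) with its handle at (240,231). Two edge-lying shells are at (374,182) and (367,250), and a standing one is at (422,174). The blue look-alike at (327,200) stays. So three shells are present.

```bash
python3 - <<'E'
from h import *
Z=np.load('last_top.npz'); P=Z['P']; im=Z['im']
for n,(u0,v0,u1,v1) in dict(A=(345,150,400,215),B=(350,218,392,280),S=(402,155,445,195),blue=(312,182,345,215),cup=(285,265,320,312),hand=(212,222,268,240),carton=(228,275,268,325)).items():
    p=P[v0:v1,u0:u1].reshape(-1,3); p=p[(p[:,2]>0.012)]
    if n=='hand': p=p[p[:,2]>0.083]
    r=cv2.minAreaRect(p[:,:2].astype(np.float32)*1000)
    print(n,len(p),'zmax',np.percentile(p[:,2],[50,97]).round(3),'ctr',np.round(r[0],0),'size',np.round(r[1],0),round(r[2],1),'bb',p.min(0).round(3),p.max(0).round(3))
    if n in'ABS':
        q=p[p[:,2]>np.percentile(p[:,2],97)-0.008]; r=cv2.minAreaRect(q[:,:2].astype(np.float32)*1000);print('  top',len(q),np.round(r[0],0),np.round(r[1],0),round(r[2],1))
# box corners guesses
for u,v in [(197,140),(303,147),(188,265),(295,269),(250,172),(240,247),(245,212),(250,202)]: print((u,v),P[v,u].round(3))
b=im[150:290,340:460]; 
a=cv2.resize(im[135:285,180:450],None,fx=2.9,fy=2.9,interpolation=cv2.INTER_CUBIC)[:, :, ::-1]; cv2.imwrite('pics/c0.png',a)
E
```

```text
A 677 zmax [0.046 0.052] ctr [ 632. -183.] size [121.  33.] 32.8 bb [ 0.578 -0.222  0.012] [ 0.69  -0.138  0.055]
  top 494 [ 640. -178.] [99. 33.] 32.9
B 637 zmax [0.047 0.052] ctr [ 475. -165.] size [ 32. 121.] 74.4 bb [ 0.415 -0.19   0.012] [ 0.533 -0.134  0.057]
  top 522 [ 465. -162.] [ 32. 100.] 74.5
S 461 zmax [0.098 0.121] ctr [ 656. -292.] size [33. 51.] 12.7 bb [ 0.635 -0.319  0.013] [ 0.677 -0.265  0.126]
  top 40 [ 657. -290.] [14. 14.] 83.1
blue 351 zmax [0.099 0.122] ctr [587. -61.] size [32. 48.] 20.6 bb [ 0.564 -0.088  0.013] [ 0.61  -0.035  0.126]
cup 342 zmax [0.073 0.08 ] ctr [379.  -3.] size [105.  67.] 7.7 bb [ 0.326 -0.039  0.013] [0.427 0.037 0.083]
hand 245 zmax [0.099 0.103] ctr [509. 142.] size [107.  12.] 86.2 bb [0.5   0.089 0.093] [0.517 0.196 0.105]
carton 1008 zmax [0.031 0.036] ctr [340. 129.] size [59. 99.] 74.4 bb [0.286 0.089 0.012] [0.393 0.169 0.039]
(197, 140) [0.724 0.253 0.065]
(303, 147) [ 0.727 -0.001  0.   ]
(188, 265) [0.422 0.281 0.003]
(295, 269) [ 0.416  0.014 -0.001]
(250, 172) [0.651 0.126 0.049]
(240, 247) [0.468 0.144 0.061]
(245, 212) [0.551 0.134 0.067]
(250, 202) [0.576 0.123 0.061]
```

View pics/c0.png

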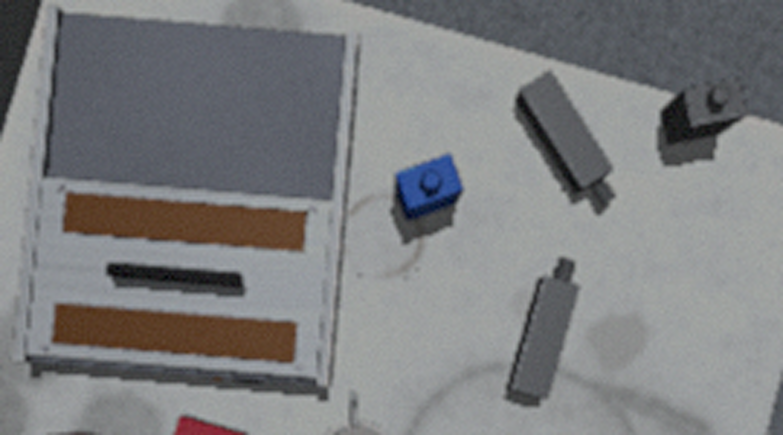

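The handle reads z≈0.10 m at (0.509, 0.142), which matches the spec. The box is yawed about -3.8°. I'll go up over the shells for a wrist view, which is on the way to the box.

Emit:
apply_moves --pt "100 0.58 0.5 0.25 0.25" --pt "100 0.58 0.5 0.25 0.25" --pt "100 0.58 0.5 0.25 0.25" --pt "100 0.58 0.5 0.25 0.25" --pt "100 0.58 0.5 0.25 0.25" --pt "100 0.58 0.5 0.25 0.25" --pt "100 0.58 0.5 0.25 0.25" --pt "100 0.58 0.5 0.25 0.25" --pt "100 0.58 0.5 0.25 0.25" --pt "100 0.58 0.5 0.25 0.25" --pt "100 0 0 0 0" --pt "100 0 0 0 0" --newtons 30

```text
clock: 1.6
position: [0.4995, -0.3067, 0.3761]
ee_rot: [-2.304, -2.135, 0.002]
force: [0.3, -0.6, -0.4]
width: 1.005
gripper_force: 0.0
```

```bash
python3 - <<'E'
from h import *
s=observe(); print(s['position'],s['ee_rot'],s['joints'].round(2),s['clock'])
grab('wrist','w0.png')
E
```

```text
[ 0.49948695 -0.30673374  0.37610346] [-2.30393655e+00 -2.13462706e+00  1.51665679e-03] [ 0.73  0.32 -0.38  1.39  0.12  1.45  0.28] 1.6
```

View pics/w0.png

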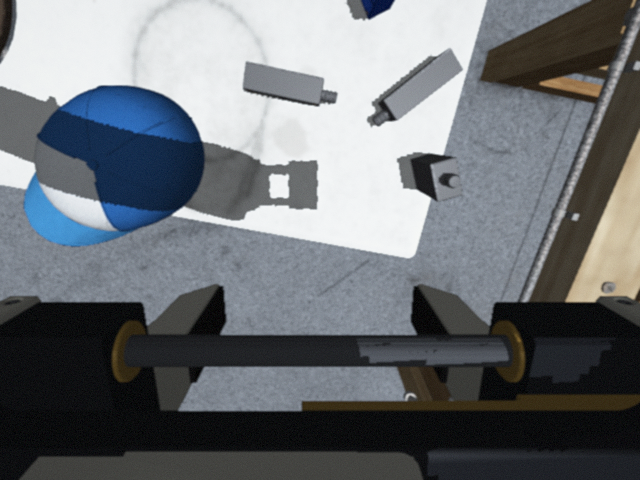

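The wrist view, with right = +x and up = +y, shows the shells at (285,83), (415,88) and (435,178). I'll enlarge them to find which way each is hollow.

```bash
python3 - <<'E'
import cv2,numpy as np
w=cv2.imread('pics/w0.png');s=cv2.imread('pics/side0.png')
f=lambda i,u,v,a=35:cv2.convertScaleAbs(cv2.resize(i[v-a:v+a,u-a:u+a],(260,260),interpolation=cv2.INTER_CUBIC),alpha=1.6,beta=20)
cv2.imwrite('pics/c1.png',np.vstack([np.hstack([f(w,290,83,50),f(w,415,88,50),f(w,430,178)]),np.hstack([f(s,305,319),f(s,383,312),f(s,413,343)])]))
E
```

```text
(no output)
```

View pics/c1.png

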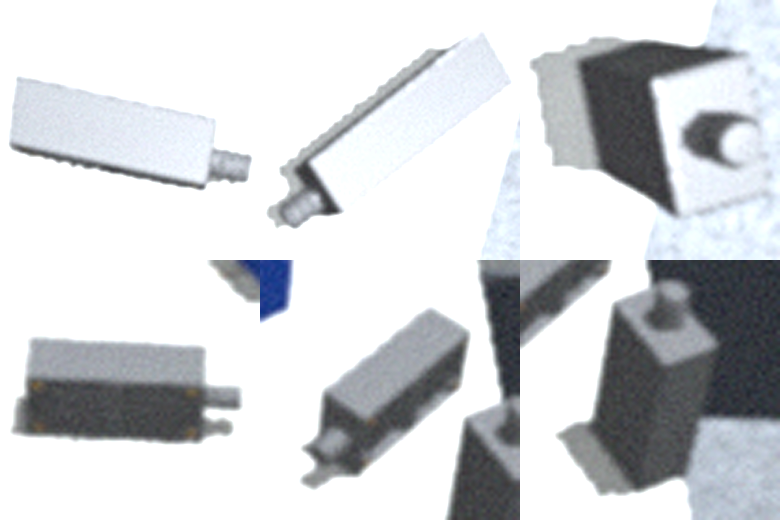

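```bash
python3 - <<'E'
import numpy as np
Z=np.load('last_side.npz');W=np.load('last_wrist.npz');P=Z['P'];PW=W['P']
# direction-normal spread per face: sample points with z in mid band, in shell axes
def ana(P,u0,v0,u1,v1,c,th,zl,zh,n):
    p=P[v0:v1,u0:u1].reshape(-1,3);p=p[(p[:,2]>zl)&(p[:,2]<zh)]
    t=np.radians(th);a=(p[:,:2]-c)@[np.cos(t),np.sin(t)];b=(p[:,:2]-c)@[-np.sin(t),np.cos(t)]
    print(n,len(p),'along th',np.percentile(a,[2,25,50,75,98]).round(3),'perp',np.percentile(b,[2,25,50,75,98]).round(3))
ana(P,270,300,345,335,[.465,-.162],-15.5,.012,.036,'B side')
ana(P,355,285,412,340,[.640,-.178],32.9,.012,.036,'A side')
ana(P,395,310,430,375,[.656,-.292],12.7,.02,.08,'S side')
ana(PW,400,145,470,205,[.656,-.292],12.7,.02,.08,'S wrist')
E
```

```text
B side 293 along th [-0.049 -0.021  0.013  0.049  0.069] perp [-0.016 -0.013 -0.004  0.009  0.015]
A side 268 along th [-0.069 -0.055 -0.047 -0.     0.05 ] perp [-0.015 -0.012 -0.006 -0.001  0.015]
S side 632 along th [-0.016 -0.015 -0.014 -0.002  0.015] perp [-0.023 -0.022 -0.015  0.005  0.024]
S wrist 536 along th [-0.016 -0.015 -0.015 -0.011  0.013] perp [-0.021 -0.006  0.011  0.024  0.025]
```

```bash
python3 - <<'E'
import numpy as np
P=np.load('last_side.npz')['P']
for n,c,th,(u0,v0,u1,v1) in (('B',[.465,-.162],-15.5,(270,300,345,335)),('A',[.640,-.178],32.9,(355,285,412,340))):
    p=P[v0:v1,u0:u1].reshape(-1,3);t=np.radians(th);a=(p[:,:2]-c)@[np.cos(t),np.sin(t)];b=(p[:,:2]-c)@[-np.sin(t),np.cos(t)]
    k=(p[:,2]>.006)&(abs(a)<.05)&(abs(b)<.03)
    H,_,_=np.histogram2d(p[k,2],b[k],bins=[np.arange(.005,.06,.006),np.arange(-.022,.023,.004)]);print(n);print(H.astype(int))
    k&=(p[:,2]<.04)
    H,_,_=np.histogram2d(a[k],b[k],bins=[np.arange(-.05,.051,.01),np.arange(-.022,.023,.004)]);print(H.astype(int))
E
```

```text
B
[[ 0  8 25 10  5  9  6 12 12  4  0]
 [ 0 16 18 12 10  9 12 33 42  9  0]
 [ 0  8  8  1  0  2  1  1  8  0  0]
 [ 0  9  8  2  1  0  1  0  0  0  0]
 [ 0 12  9  1  0  0  0  0  0  1  0]
 [ 0 15 14  0  0  0  0  0  0  0  0]
 [ 0 18 43 10  8  5  6  7  9  6  1]
 [ 0 25 64 64 58 61 60 59 68 37  1]
 [ 0  0  0  0  0  0  0  0  0  0  0]]
[[ 0 12 22 10  5  5  3  3  3  0  0]
 [ 0  2  3  2  2  0  3  7  8  0  0]
 [ 0  0  0  2  1  1  1  5 11  2  0]
 [ 0  0  0  1  1  0  0  5 11  3  0]
 [ 0 15 20  2  0  0  0  1  2  0  0]
 [ 0 12 13  0  0  5  5  3  2  3  0]
 [ 0  0  1  2  0  3  0  5 10  1  0]
 [ 0  0  0  0  1  0  1  6  8  2  0]
 [ 0  2  4  2  1  3  3  6  7  2  0]
 [ 0 18 18  5  5  3  4  5  0  1  0]]
A
[[ 0 14 14 12 19 10  5  0  0  0  0]
 [ 0 11 14 10 15  8  2  0  0  2  0]
 [ 0  9 11 12  6  2  0  0  4  2  0]
 [ 0  4  7 12  4  0  0  1  4  3  0]
 [ 0  7  8  5  4  3  4  2  4  1  0]
 [ 0 12 15  3  4  4  4  5  4  1  0]
 [ 0 15 16 13  6 10 12  7  9  7  0]
 [ 0 22 54 61 61 51 56 61 56 34  0]
 [ 0  0  0  0  0  0  0  0  0  0  0]]
[[ 0 14 22 20 14  7  8  7 15  9  0]
 [ 0  3  2  0  0  0  0  0  0  0  0]
 [ 0  1  0  1  2  1  0  0  0  0  0]
 [ 0  0  1  0  3  1  0  0  0  0  0]
 [ 0 12 17 15 11  8  3  0  0  0  0]
 [ 0 13  5  0  0  0  0  0  0  0  0]
 [ 0  1  1  0  0  0  0  0  0  0  0]
 [ 0  0  1  0  1  0  0  0  0  0  0]
 [ 0  2  1  2  3  1  1  0  0  0  0]
 [ 0  9 15 16 17  9  3  0  0  0  0]]
```

The depth shows that both edge-lying shells have their hollow toward -y: the rib is visible and the cavity floor is 28 mm deep. The standing one has its flat back toward -x. I'll do the guard first.

Emit:
apply_moves --pt "100 0.02 0.75 -0.1 0" --pt "100 0.02 0.75 -0.2 0" --pt "100 0.02 0.75 -0.2 0" --pt "100 0.02 0.75 -0.2 0" --pt "100 0.02 0.75 -0.2 0" --pt "100 0.02 0.75 -0.2 0" --pt "100 0.02 0.75 -0.2 0" --pt "100 0.02 0.75 -0.2 0" --pt "100 0 0.75 -0.2 0" --pt "100 0 0.73 -0.2 0.02" --pt "100 0 0 -0.5 0" --pt "100 0 0 0 0"

```text
clock: 3.15
position: [0.5084, 0.1405, 0.2307]
ee_rot: [-2.294, -2.145, 0.007]
force: [1.0, -0.3, -0.3]
width: 0.998
gripper_force: 0.0
```

```bash
python3 - <<'E'
from h import *
s=observe(); print(s['position'],s['ee_rot'])
im,P=grab('wrist','w1.png')
q=P.reshape(-1,3);k=(q[:,2]>.088)&(q[:,2]<.108)&(abs(q[:,0]-.509)<.03)&(abs(q[:,1]-.14)<.08);q=q[k]
r=cv2.minAreaRect(q[:,:2].astype(np.float32)*1000);print(len(q),r)
E
```

```text
[0.50838813 0.14049251 0.23067437] [-2.29355923 -2.14495756  0.00738362]
1751 ((509.0616760253906, 143.71531677246094), (108.8248062133789, 11.647468566894531), 86.5041275024414)
```

Confirmed at 0.509. Lower by 0.15 m and grip.

Emit:
apply_moves --pt "100 0 0 -0.5 0" --pt "100 0 0 -0.5 0" --pt "100 0 0 -0.5 0" --pt "100 0 0 -0.5 0" --pt "100 0.01 0 -0.4 0" --pt "0 0 0 -0.1 0" --pt "0 0 0 0 0" --pt "0 0 0 0 0" --pt "0 0 0 0 0" --pt "0 0 0 0 0" --pt "0 0 0 0 0" --newtons 25

```text
clock: 4.58
position: [0.5103, 0.1426, 0.0829]
ee_rot: [2.292, 2.148, 0.0]
force: [-0.3, 0.6, 0.7]
width: 0.398
gripper_force: 0.0
```

Emit:
apply_moves --pt "0 0 0 0 0" --pt "0 0 0 0 0" --pt "0 0 0 0 0" --pt "0 0 0 0 0" --pt "0 0.3 -0.02 0 0" --pt "0 0.3 -0.02 0 0" --pt "0 0.3 -0.02 0 0" --pt "0 0.3 -0.02 0 0" --pt "0 0.3 -0.02 0 0" --pt "0 0.3 -0.02 0 0" --pt "0 0.3 -0.02 0 0" --pt "0 0.2 -0.02 0 0"

```text
clock: 6.08
position: [0.6486, 0.1335, 0.0827]
ee_rot: [-2.292, -2.148, -0.0]
force: [-3.0, 2.3, 2.7]
width: 0.125
gripper_force: 25.0
```

Emit:
apply_moves --pt "0 0.1 0 0 0" --pt "0 0.05 0 0 0" --pt "0 0 0 0 0" --pt "0 0 0 0 0"

```text
clock: 6.58
position: [0.6496, 0.1335, 0.0825]
ee_rot: [-2.285, -2.146, 0.018]
force: [-29.2, -2.8, 23.4]
width: 0.125
gripper_force: 25.0
```

Emit:
apply_moves --pt "0 -0.1 0 0 0" --pt "40 0 0 0 0" --pt "40 0 0 0 0" --pt "40 0 0 0 0" --pt "40 0 0 0.3 0" --pt "40 0 0 0.5 0" --pt "60 -0.2 0 0.6 0" --pt "60 -0.5 0 0.6 0" --pt "60 -0.5 0 0.6 0" --pt "60 -0.5 -0.3 0.6 0" --pt "60 0 -0.3 0.2 0" --pt "60 0 0 0 0"

```text
clock: 8.07
position: [0.5501, 0.0959, 0.289]
ee_rot: [2.293, 2.143, 0.004]
force: [1.3, 0.6, 0.2]
width: 0.601
gripper_force: 0.0
```

```bash
python3 - <<'E'
from h import *
s=observe(); print(s['position'],s['ee_rot'])
for n in('wrist','top'):
    im,P=grab(n,n+'2.png')
    q=P.reshape(-1,3);k=(q[:,2]>.088)&(q[:,2]<.108)&(abs(q[:,0]-.65)<.03)&(abs(q[:,1]-.13)<.08);q=q[k]
    if len(q)>50:print(n,len(q),cv2.minAreaRect(q[:,:2].astype(np.float32)*1000))
E
```

```text
[0.55005389 0.09587376 0.28896601] [2.29300517 2.14326934 0.00395077]
wrist 1502 ((648.8382568359375, 134.16314697265625), (108.4544448852539, 12.44336986541748), 86.2452621459961)
```

View pics/wrist2.png

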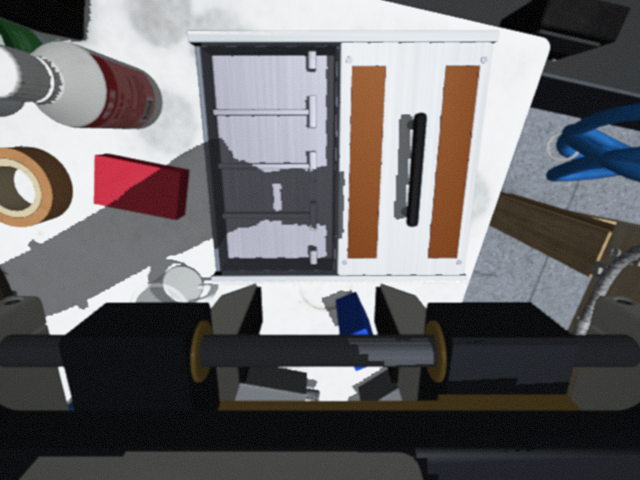

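The bay is open, showing four nests with ridges at rows ~112, 164 and 215, comb teeth at column ~312 and the handle at (417,170). Next I'll get the box geometry from depth.

```bash
python3 - <<'E'
from h import *
Z=np.load('last_wrist.npz');P=Z['P'];im=Z['im']
t=np.radians(-3.8);ex=np.array([np.cos(t),np.sin(t)]);ey=np.array([-np.sin(t),np.cos(t)])
c=np.array([.509,.1435])
B=np.stack([(P[...,:2]-c)@ex,(P[...,:2]-c)@ey,P[...,2]],-1)
q=B.reshape(-1,3)
def prof(k,ax,lo,hi,st):
    e=np.arange(lo,hi,st);i=np.digitize(q[k][:,ax],e)
    print([(round(e[j-1],3),round(float(np.median(q[k][i==j][:,2]))*1000)) for j in range(1,len(e)) if (i==j).sum()>2])
print('y prof comb x .05..0.06');
for x0,x1 in((-.03,.03),(.04,.05),(.05,.06),(.055,.065)):
    print(x0);prof((q[:,0]>x0)&(q[:,0]<x1)&(q[:,2]<.09)&(q[:,2]>-.01),1,-.14,.14,.004)
for y0,y1 in((-.05,-.04),(.035,.055),(-.005,.005),(-.08,-.07)):
    print('x prof at y',y0);prof((q[:,1]>y0)&(q[:,1]<y1)&(q[:,2]<.12)&(q[:,2]>-.01),0,-.1,.23,.004)
E
```

```text
y prof comb x .05..0.06
-0.03
[(np.float64(-0.132), 68), (np.float64(-0.128), 68), (np.float64(-0.124), 44), (np.float64(-0.12), 8), (np.float64(-0.116), 6), (np.float64(-0.112), 6), (np.float64(-0.108), 7), (np.float64(-0.104), 6), (np.float64(-0.1), 6), (np.float64(-0.096), 6), (np.float64(-0.092), 6), (np.float64(-0.088), 7), (np.float64(-0.084), 6), (np.float64(-0.08), 6), (np.float64(-0.076), 6), (np.float64(-0.072), 6), (np.float64(-0.068), 7), (np.float64(-0.064), 22), (np.float64(-0.06), 19), (np.float64(-0.056), 6), (np.float64(-0.052), 6), (np.float64(-0.048), 7), (np.float64(-0.044), 7), (np.float64(-0.04), 6), (np.float64(-0.036), 6), (np.float64(-0.032), 6), (np.float64(-0.028), 6), (np.float64(-0.024), 6), (np.float64(-0.02), 6), (np.float64(-0.016), 6), (np.float64(-0.012), 6), (np.float64(-0.008), 7), (np.float64(-0.004), 22), (np.float64(0.0), 21), (np.float64(0.004), 6), (np.float64(0.008), 6), (np.float64(0.012), 7), (np.float64(0.016), 7), (np.float64(0.02), 7), (np.float64(0.024), 7), (np.float64(0.028), 6), (np.float64(0.032), 7), (np.float64(0.036), 6), (np.flo
[... 12173 characters left out ...]
, 66), (np.float64(0.104), 66), (np.float64(0.108), 65), (np.float64(0.112), 65), (np.float64(0.116), 65), (np.float64(0.12), 65), (np.float64(0.124), 65), (np.float64(0.128), 65), (np.float64(0.132), 65), (np.float64(0.136), 65), (np.float64(0.14), 65), (np.float64(0.144), 65), (np.float64(0.148), 65), (np.float64(0.152), 65), (np.float64(0.156), 65), (np.float64(0.16), 65), (np.float64(0.164), 65), (np.float64(0.168), 65), (np.float64(0.172), 66), (np.float64(0.176), 66), (np.float64(0.18), 66), (np.float64(0.184), 66), (np.float64(0.188), 66), (np.float64(0.192), 66), (np.float64(0.196), 66), (np.float64(0.2), 66), (np.float64(0.204), 65), (np.float64(0.208), 65), (np.float64(0.212), 65)]
```

The front wall, comb and ridges fit a box origin at 6 mm in front of the starting handle point. So the guard is at its 0.146 m stop. The nest points are roughly n1 (0.493, 0.174), n2 (0.489, 0.114) and n3 (0.485, 0.054). Next I'll go to the near edge-lying shell on its hollow side.

Emit:
apply_moves --pt "0 -0.2 -0.6 0 -0.05" --pt "0 -0.2 -0.6 0 -0.05" --pt "0 -0.2 -0.6 0 -0.05" --pt "0 -0.2 -0.6 0 -0.05" --pt "0 -0.2 -0.6 0 -0.05" --pt "0 -0.2 -0.6 0 -0.05" --pt "0 -0.2 -0.7 0 -0.05" --pt "0 -0.2 -0.68 0 -0.05" --pt "0 0 0 0 0" --pt "0 0 0 0 0"

```text
clock: 9.43
position: [0.4537, -0.2005, 0.2861]
ee_rot: [-2.493, -1.909, -0.0]
force: [0.9, 0.3, -0.2]
width: 0.005
gripper_force: 0.0
```

```bash
cat >> h.py <<'E'
def yaw(s): # world angle (deg) of tool y, mod 180
    r=R.from_rotvec(s["ee_rot"]).as_matrix(); return np.degrees(np.arctan2(r[1,1],r[0,1]))
def rect(P,x0,x1,y0,y1,z0,z1):
    q=P.reshape(-1,3);k=(q[:,0]>x0)&(q[:,0]<x1)&(q[:,1]>y0)&(q[:,1]<y1)&(q[:,2]>z0)&(q[:,2]<z1);q=q[k]
    if len(q)<20: return None
    r=cv2.minAreaRect(q[:,:2].astype(np.float32)*1000); a=r[2] if r[1][0]>r[1][1] else r[2]+90
    return len(q),np.round(r[0],1),np.round(sorted(r[1]),1),'long axis deg',round((a+90)%180-90,1)
E
python3 - <<'E'
from h import *
s=observe(); print(s['position'],yaw(s))
im,P=grab('wrist','w3.png')
print('B',rect(P,.38,.55,-.24,-.06,.040,.06)); print('A',rect(P,.56,.71,-.24,-.10,.040,.06))
E
```

```text
[ 0.4536818  -0.20053895  0.28609666] -15.106380064539206
B (2687, array([ 465.1, -161.4]), array([32.3, 99.6]), 'long axis deg', -15.6)
A (3036, array([ 640.6, -176.9]), array([ 32.2, 100.1]), 'long axis deg', 32.8)
```

Emit:
apply_moves --pt "0 0 0 -0.8 0" --pt "0 0 0 -0.8 0" --pt "0 0 0 -0.8 0" --pt "0 0 0 -0.8 0" --pt "0 0 0 -0.6 0" --pt "0 0 0 -0.3 0" --pt "0 0.05 0.19 0 0" --pt "0 0.03 0.1 0.02 0" --pt "0 0.03 0.1 0.02 0" --pt "0 0.03 0.1 0.02 0" --pt "0 0.03 0.1 0.02 0" --pt "0 0 0 0 0"

```text
clock: 10.98
position: [0.4638, -0.1659, 0.0458]
ee_rot: [2.494, 1.909, 0.001]
force: [-0.3, 0.2, -0.9]
width: 0.004
gripper_force: 0.0
```

```bash
python3 - <<'E'
from h import *
s=observe(); print(s['position'],yaw(s),s['force'])
im,P=grab('side','s3.png')
cv2.imwrite('pics/s3c.png',cv2.resize(im[240:380,240:450,::-1],None,fx=3,fy=3))
E
```

```text
[ 0.4638023  -0.16588357  0.04582284] -15.142194021365215 [-0.32121966  0.21789003 -0.88427132]
```

View pics/s3c.png

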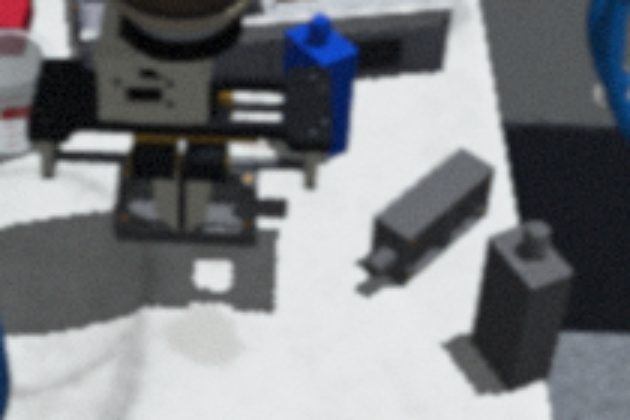

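The shell is tilting over in front of the fingers, so keep pushing and then lift.

Emit:
apply_moves --pt "0 0.03 0.1 0 0" --pt "0 0.03 0.1 0 0" --pt "0 0.03 0.1 0 0" --pt "0 0.03 0.1 0 0" --pt "0 0 0 0 0" --pt "50 -0.05 -0.15 0.3 0" --pt "50 -0.1 -0.3 0.6 0" --pt "50 0 0 0.7 0" --pt "50 0 0 0.7 0" --pt "50 0 0 0.6 0" --pt "50 0 0 0 0" --pt "50 0 0 0 0"

```text
clock: 12.52
position: [0.4611, -0.1696, 0.2189]
ee_rot: [-2.496, -1.908, 0.001]
force: [-0.1, -0.6, -0.7]
width: 0.499
gripper_force: 0.0
```

```bash
python3 - <<'E'
from h import *
s=observe(); print(s['position'],yaw(s))
im,P=grab('wrist','w4.png')
print('B',rect(P,.38,.56,-.22,-.04,.022,.055),rect(P,.38,.56,-.22,-.04,.007,.055))
cv2.imwrite('pics/w4c.png',im[:320,100:600,::-1])
E
```

```text
[ 0.4611218  -0.16958586  0.21893337] -15.206884093812711
B (2501, array([ 486.1, -125. ]), array([ 48.2, 120.9]), 'long axis deg', -15.5) (3216, array([ 486.1, -125. ]), array([ 48.2, 120.9]), 'long axis deg', -15.5)
```

View pics/w4c.png

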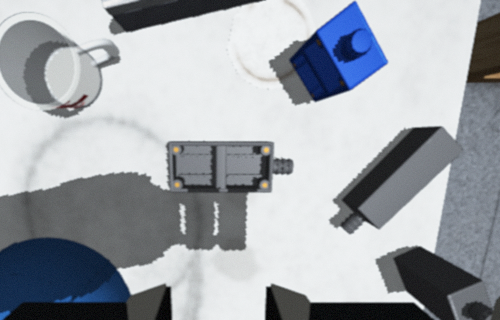

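It tipped cleanly: hollow up, centre at (0.4756, -0.1221), axis -15.5°. Now I'll pinch the rib.

Emit:
apply_moves --pt "35 0.12 0.4 0 0" --pt "35 0.12 0.39 0 0" --pt "35 0 0 -0.7 0" --pt "35 0 0 -0.8 0" --pt "35 0 0 -0.8 0" --pt "35 0 0 -0.7 0" --pt "35 0 0 -0.35 0" --pt "35 0 0 -0.1 0" --pt "0 0 0 0 0" --pt "0 0 0 0 0" --pt "0 0 0 0 0" --pt "0 0 0 0 0" --newtons 35

```text
clock: 14.08
position: [0.4767, -0.1222, 0.0134]
ee_rot: [2.495, 1.907, 0.001]
force: [-1.4, -0.7, 7.1]
width: 0.108
gripper_force: 35.0
```

```bash
python3 - <<'E'
from h import *
s=observe(); print(s['position'],yaw(s),s['width'],s['gripper_force'],s['force'],s['joints'].round(2))
E
```

```text
[ 0.47666405 -0.1222023   0.01335651] -15.19819399180882 0.1077962809929106 35.000908970832825 [-1.36846655 -0.68812864  7.12040017] [ 0.4   0.55 -0.35  2.08  0.34  0.56 -0.45]
```

Emit:
apply_moves --pt "0 0 0 0.4 0" --pt "0 0 0 0.7 0" --pt "0 0 0 0.8 0" --pt "0 0 0 0.7 0" --pt "0 0.05 0.7 0 0.05" --pt "0 0.05 0.7 0 0.05" --pt "0 0.05 0.7 0 0.05" --pt "0 0.05 0.7 0 0.05" --pt "0 0.05 0.7 0 0.05" --pt "0 0.02 0.7 0 0.05" --pt "0 0 0.7 0 0.05" --pt "0 0 0.03 0 0.05"

```text
clock: 15.58
position: [0.4915, 0.1777, 0.1689]
ee_rot: [-2.285, -2.154, -0.003]
force: [-0.7, -1.6, -1.8]
width: 0.106
gripper_force: 35.0
```

```bash
cat >> h.py <<'E'
NEST=[(.4969,.2335),(.4929,.1736),(.4889,.1138),(.4850,.0539)]
E
python3 - <<'E'
from h import *
s=observe(); p=s['position'];print(p,yaw(s),s['width'],s['gripper_force'])
im,P=grab('wrist','w5.png')
# rim of held shell
print(rect(P,p[0]-.1,p[0]+.12,p[1]-.05,p[1]+.05,p[2]+.005,p[2]+.022))
cv2.imwrite('pics/w5c.png',im[:420,:,::-1])
print((np.array(NEST[1])-p[:2])/.06, (p[2]-.0194)/.06)
E
```

```text
[0.49145671 0.17765824 0.16892573] -3.3687378963684274 0.1061740314364225 34.9985808134079
(8297, array([501.3, 177.4]), array([ 48.6, 120.8]), 'long axis deg', -3.5)
[ 0.02405479 -0.06763741] 2.492095566673715
```

View pics/w5c.png

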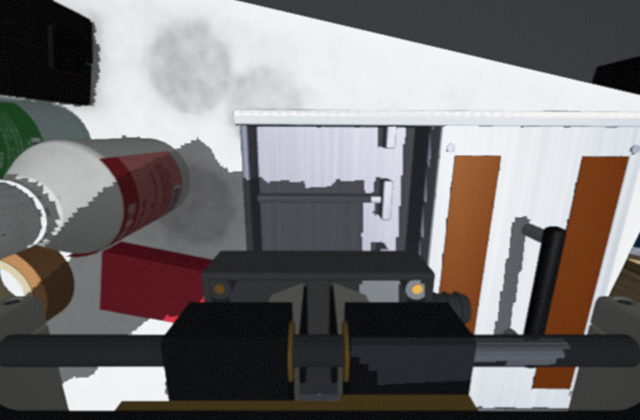

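The shell hangs level over nest 1, with the body centre at (0.490, 0.178). I'll correct by +2.5 mm in x and -4.5 mm in y, then lower.

Emit:
apply_moves --pt "0 0.04 -0.07 -0.1 -0.01" --pt "0 0 0 -0.6 0" --pt "0 0 0 -0.6 0" --pt "0 0 0 -0.5 0" --pt "0 0 0 -0.3 0" --pt "0 0 0 -0.2 0" --pt "0 0 0 -0.1 0" --pt "0 0 0 0 0"

```text
clock: 16.62
position: [0.4951, 0.1719, 0.0256]
ee_rot: [-2.296, -2.143, -0.005]
force: [-2.5, 4.9, 4.3]
width: 0.106
gripper_force: 35.0
```

Emit:
apply_moves --pt "0 0 0 -0.05 0" --pt "0 0 0 -0.03 0" --pt "0 0 0 0 0"

```text
clock: 17.0
position: [0.4954, 0.1724, 0.0234]
ee_rot: [2.296, 2.143, 0.008]
force: [-13.4, 2.5, 40.5]
width: 0.105
gripper_force: 35.0
```

Emit:
apply_moves --pt "0 0 0 0.12 0" --pt "0 -0.07 0.01 0 0" --pt "0 0 0 0 0"

```text
clock: 17.38
position: [0.4901, 0.1697, 0.0267]
ee_rot: [2.298, 2.142, -0.001]
force: [0.2, -0.7, -1.3]
width: 0.108
gripper_force: 35.0
```

Emit:
apply_moves --pt "0 0 0 -0.06 0" --pt "0 0 0 -0.03 0" --pt "0 0 0 0 0"

```text
clock: 17.75
position: [0.4907, 0.1705, 0.0235]
ee_rot: [2.297, 2.141, 0.001]
force: [-9.7, -4.2, 35.6]
width: 0.108
gripper_force: 35.0
```

```bash
python3 - <<'E'
from h import *
P=np.load('last_wrist.npz')['P'];q=P.reshape(-1,3)
k=(abs(q[:,0]-.49)<.05)&(abs(q[:,1]-.178)<.024)&(q[:,2]>.16)&(q[:,2]<.2)
h,e=np.histogram(q[k][:,2]-.1689,bins=np.arange(-.01,.03,.002));print(list(zip(e.round(3),h)))
im,P=grab('wrist','w6.png');q=P.reshape(-1,3);s=observe();print(s['position'],yaw(s),s['force'])
print(rect(P,.40,.6,.135,.205,.03,.05))
k=(abs(q[:,0]-.49)<.05)&(abs(q[:,1]-.172)<.035)&(q[:,2]>.0)&(q[:,2]<.06)
h,e=np.histogram(q[k][:,2],bins=np.arange(0,.06,.002));print(list(zip(e.round(3),h)))
E
```

```text
[(np.float64(-0.01), np.int64(771)), (np.float64(-0.008), np.int64(243)), (np.float64(-0.006), np.int64(347)), (np.float64(-0.004), np.int64(374)), (np.float64(-0.002), np.int64(155)), (np.float64(0.0), np.int64(191)), (np.float64(0.002), np.int64(218)), (np.float64(0.004), np.int64(230)), (np.float64(0.006), np.int64(269)), (np.float64(0.008), np.int64(284)), (np.float64(0.01), np.int64(318)), (np.float64(0.012), np.int64(346)), (np.float64(0.014), np.int64(378)), (np.float64(0.016), np.int64(752)), (np.float64(0.018), np.int64(3552)), (np.float64(0.02), np.int64(180)), (np.float64(0.022), np.int64(82)), (np.float64(0.024), np.int64(87)), (np.float64(0.026), np.int64(88))]
[0.4907109  0.17047162 0.02346863] -4.0068228923626705 [-9.17664139 -3.92548747 35.99603807]
(11684, array([506.1, 173.8]), array([ 70.4, 149.5]), 'long axis deg', -3.1)
[(np.float64(0.0), np.int64(0)), (np.float64(0.002), np.int64(0)), (np.float64(0.004), np.int64(851)), (np.float64(0.006), np.int64(2730)), (np.float64(0.008), np.int64(84)), (np.float64(0.01), np.int64(563)), (np.float64(0.012), np.int64(1261)), (np.float64(0.014), np.int64(867)), (np.float64(0.016), np.int64(704)), (np.float64(0.018), np.int64(523)), (np.float64(0.02), np.int64(919)), (np.float64(0.022), np.int64(1437)), (np.float64(0.024), np.int64(107)), (np.float64(0.026), np.int64(110)), (np.float64(0.028), np.int64(138)), (np.float64(0.03), np.int64(153)), (np.float64(0.032), np.int64(306)), (np.float64(0.034), np.int64(1088)), (np.float64(0.036), np.int64(1838)), (np.float64(0.038), np.int64(1064)), (np.float64(0.04), np.int64(657)), (np.float64(0.042), np.int64(444)), (np.float64(0.044), np.int64(344)), (np.float64(0.046), np.int64(319)), (np.float64(0.048), np.int64(114)), (np.float64(0.05), np.int64(75)), (np.float64(0.052), np.int64(151)), (np.float64(0.054), np.int64(103)), (np.float64(0.056), np.int64(71))]
```

The rim reads ≈0.037–0.038 m, which is seated. I'll ease the load, release, raise and check.

Emit:
apply_moves --pt "0 0 0 0.05 0" --pt "20 0 0 0 0" --pt "30 0 0 0 0" --pt "30 0 0 0 0" --pt "30 0 0 0.5 0" --pt "30 0 0 0.8 0" --pt "30 0 0 0.8 0" --pt "30 0 -0.3 0.8 0" --pt "30 0 -0.5 0.5 0" --pt "30 0 -0.5 0 0" --pt "30 0 0 0 0" --pt "30 0 0 0 0"

```text
clock: 19.3
position: [0.4902, 0.0927, 0.2283]
ee_rot: [-2.297, -2.142, 0.0]
force: [-0.8, 0.4, -0.1]
width: 0.303
gripper_force: 0.0
```

```bash
cat >> h.py <<'E'
def seated(P,i):
    t=np.radians(-3.8);ex=np.array([np.cos(t),np.sin(t)]);ey=np.array([-np.sin(t),np.cos(t)])
    q=P.reshape(-1,3);d=q[:,:2]-NEST[i];a=d@ex;b=d@ey
    k=(a>-.06)&(a<.056)&(abs(b)<.028)&(q[:,2]>.029)&(q[:,2]<.06); z=q[k]
    if k.sum()<50: print('none',k.sum());return
    A=np.c_[a[k],b[k],np.ones(k.sum())];
    for _ in range(3):
        c=np.linalg.lstsq(A,z[:,2],rcond=None)[0];r=abs(A@c-z[:,2]);g=r<max(np.median(r)*2.5,.001);A,z=A[g],z[g]
    print('nest',i,'n',len(z),'rim z',c[2].round(4),'tilt',c[:2].round(3),'a',np.percentile(A[:,0],[.5,99.5]).round(4),'b',np.percentile(A[:,1],[.5,99.5]).round(4))
E
python3 - <<'E'
from h import *
s=observe(); print(s['position'],yaw(s))
im,P=grab('wrist','w7.png'); seated(P,1)
E
```

```text
[0.49024603 0.0926501  0.2283053 ] -4.008393012135288
nest 1 n 2847 rim z 0.0441 tilt [-0.021 -0.372] a [-0.0596  0.0544] b [-0.0238  0.0236]
```

```bash
python3 - <<'E'
from h import *
im=cv2.imread('pics/w7.png'); cv2.imwrite('pics/w7c.png',cv2.resize(im[40:300,180:520],None,fx=2.2,fy=2.2))
t=np.radians(-3.8);ex=np.array([np.cos(t),np.sin(t)]);ey=np.array([-np.sin(t),np.cos(t)])
P=np.load('last_wrist.npz')['P'].reshape(-1,3);d=P[:,:2]-NEST[1];a=d@ex;b=d@ey
for x in(-.047,-.02,.0,.02,.047):
    print(x,[(round(y*1000),round(float(np.nanmedian(P[(abs(a-x)<.0025)&(abs(b-y)<.002)][:,2]))*1000)) for y in np.arange(-.034,.035,.004) if ((abs(a-x)<.0025)&(abs(b-y)<.002)).sum()>0])
E
```

```text
-0.047 [(-34, 7), (-30, 31), (-26, 41), (-22, 49), (-18, 53), (-14, 52), (-10, 49), (-6, 21), (-2, 27), (2, 26), (6, 29), (10, 36), (14, 39), (18, 38), (22, 37), (26, 7), (30, 22), (34, 22)]
-0.02 [(-34, 7), (-30, 32), (-26, 42), (-22, 49), (-18, 53), (-14, 22), (-10, 21), (-6, 18), (-2, 17), (2, 20), (6, 13), (10, 13), (14, 22), (18, 31), (22, 36), (26, 6), (30, 22), (34, 21)]
0.0 [(-34, 6), (-30, 31), (-26, 41), (-22, 50), (-18, 54), (-14, 52), (-10, 50), (-6, 48), (-2, 47), (2, 45), (6, 44), (10, 42), (14, 40), (18, 38), (22, 36), (26, 7), (30, 22), (34, 22)]
0.02 [(-34, 6), (-30, 32), (-26, 40), (-22, 51), (-18, 53), (-14, 22), (-10, 20), (-6, 18), (-2, 17), (2, 19), (6, 13), (10, 13), (14, 24), (18, 32), (22, 37), (26, 8), (30, 22), (34, 22)]
0.047 [(-34, 7), (-30, 28), (-26, 41), (-22, 50), (-18, 54), (-14, 52), (-10, 50), (-6, 48), (-2, 46), (2, 44), (6, 43), (10, 42), (14, 40), (18, 38), (22, 37), (26, 9), (30, 23), (34, 21)]
```

View pics/w7c.png

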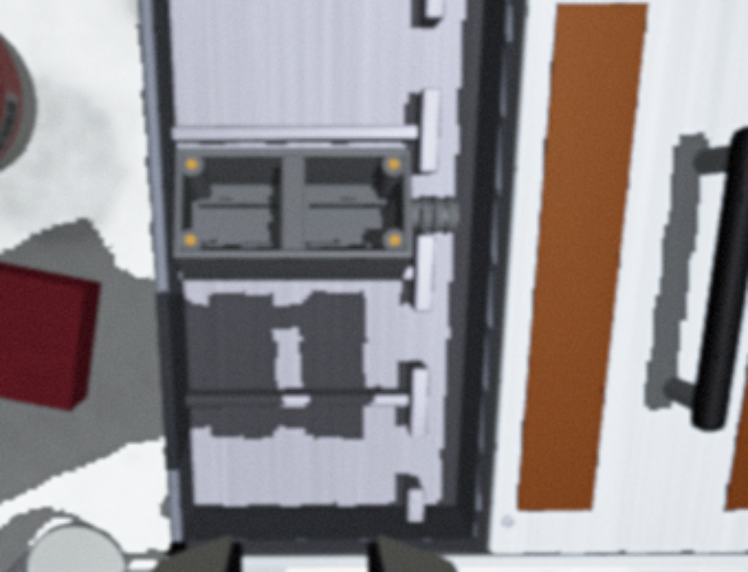

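The shell is lying with its -y wall on the ridge between nests 1 and 2, tilted 22°. I'll shut the fingers, lower them in nest 2 and push the outer wall 6–9 mm toward +y so it drops in.

Emit:
apply_moves --pt "0 -0.01 0.35 0 0" --pt "0 0 0 -0.3 0" --pt "0 0 0 -0.6 0" --pt "0 0 0 -0.8 0" --pt "0 0 0 -0.8 0" --pt "0 0 0 -0.5 0" --pt "0 0 0 -0.3 0" --pt "0 0 0 0 0"

```text
clock: 20.35
position: [0.4886, 0.1141, 0.0292]
ee_rot: [-2.294, -2.143, 0.004]
force: [-0.9, -0.3, 0.7]
width: 0.008
gripper_force: 0.0
```

Emit:
apply_moves --pt "0 0 0.1 0 0" --pt "0 0.01 0.1 0 0" --pt "0 0 0.06 0 0" --pt "0 0 0.05 0 0" --pt "0 0 0.05 0 0" --pt "0 0.01 0.03 0 0" --pt "0 0 0 0 0" --pt "0 0 0 0 0"

```text
clock: 21.35
position: [0.4911, 0.1365, 0.0305]
ee_rot: [-2.298, -2.142, -0.0]
force: [-0.0, -0.1, 0.6]
width: 0.007
gripper_force: 0.0
```

Emit:
apply_moves --pt "0 0 0.03 0 0" --pt "0 0 0 0 0" --pt "0 0 -0.2 0 0" --pt "0 0 -0.3 0.3 0" --pt "0 0 -0.2 0.8 0" --pt "0 0 0 0.8 0" --pt "0 0 0 0.8 0" --pt "0 0 0 0.6 0" --pt "0 0 0 0 0" --pt "0 0 0 0 0"

```text
clock: 22.6
position: [0.4906, 0.0955, 0.2278]
ee_rot: [-2.299, -2.141, 0.002]
force: [0.3, 0.5, 0.3]
width: 0.003
gripper_force: 0.0
```

```bash
cat >> h.py <<'E'
def prof(P,i):
    t=np.radians(-3.8);ex=np.array([np.cos(t),np.sin(t)]);ey=np.array([-np.sin(t),np.cos(t)])
    Q=P.reshape(-1,3);d=Q[:,:2]-NEST[i];a=d@ex;b=d@ey
    f=lambda m:round(float(np.nanmedian(Q[m][:,2]))*1000) if m.sum() else -1
    for x in(-.047,.0,.047): print('b-prof a=%g'%x,[(round(y*1000),f((abs(a-x)<.0025)&(abs(b-y)<.0012))) for y in np.arange(-.034,.035,.0025)])
    for y in(-.021,.021): print('a-prof b=%g'%y,[(round(x*1000),f((abs(b-y)<.002)&(abs(a-x)<.0012))) for x in list(np.arange(-.06,-.04,.0025))+list(np.arange(.04,.06,.0025))])
E
python3 - <<'E'
from h import *
s=observe(); print(s['position'],yaw(s))
im,P=grab('wrist','w8.png'); seated(P,1); prof(P,1)
E
```

```text
[0.49059863 0.09545507 0.22782699] -4.0562621357162705
nest 1 n 2915 rim z 0.0445 tilt [-0.026 -0.297] a [-0.0595  0.0548] b [-0.0252  0.0279]
b-prof a=-0.047 [(-34, 7), (-32, 22), (-29, 23), (-26, 24), (-24, 30), (-21, 38), (-19, 46), (-16, 52), (-14, 52), (-11, 50), (-9, 50), (-6, 49), (-4, 26), (-1, 19), (1, 20), (4, 20), (6, 21), (9, 29), (11, 25), (14, 31), (16, 37), (19, 40), (21, 39), (24, 38), (26, 38), (29, 36), (31, 22), (34, 22)]
b-prof a=0 [(-34, 7), (-32, 22), (-29, 22), (-26, 24), (-24, 32), (-21, 40), (-19, 47), (-16, 52), (-14, 52), (-11, 51), (-9, 50), (-6, 49), (-4, 48), (-1, 47), (1, 47), (4, 45), (6, 44), (9, 43), (11, 43), (14, 42), (16, 41), (19, 40), (21, 39), (24, 38), (26, 37), (29, 36), (31, 22), (34, 22)]
b-prof a=0.047 [(-34, 6), (-32, 22), (-29, 22), (-26, 24), (-24, 33), (-21, 39), (-19, 45), (-16, 51), (-14, 52), (-11, 51), (-9, 50), (-6, 48), (-4, 48), (-1, 47), (1, 45), (4, 42), (6, 44), (9, 43), (11, 43), (14, 41), (16, 41), (19, 40), (21, 39), (24, 39), (26, 37), (29, 23), (31, 22), (34, 22)]
a-prof b=-0.021 [(-60, 50), (-57, 50), (-55, 37), (-52, 41), (-50, 40), (-47, 41), (-45, 39), (-42, 41), (40, 41), (42, 41), (45, 41), (48, 43), (50, -1), (53, 20), (55, 29), (58, 28)]
a-prof b=0.021 [(-60, 51), (-57, 50), (-55, 37), (-52, 38), (-50, 38), (-47, 39), (-45, 40), (-42, 39), (40, 39), (42, 39), (45, 39), (48, 40), (50, -1), (53, 20), (55, 28), (58, 28)]
```

The tilt is still 17°, with the lower right corner at the ridge's inner edge (b≈-26 mm). I'll push 5 mm further.

Emit:
apply_moves --pt "0 0 0.3 0 0" --pt "0 0 0 -0.6 0" --pt "0 0 0 -0.8 0" --pt "0 0 0 -0.8 0" --pt "0 0 0 -0.7 0" --pt "0 0 0 -0.4 0" --pt "0 0 0.1 0 0" --pt "0 0 0.1 0 0" --pt "0 0 0.1 0 0" --pt "0 0 0.08 0 0" --pt "0 0 0.06 0 0" --pt "0 0 0.06 0 0"

```text
clock: 24.15
position: [0.4911, 0.1439, 0.0306]
ee_rot: [2.298, 2.141, -0.001]
force: [0.9, -8.9, 3.0]
width: 0.005
gripper_force: 4.9
```

```bash
python3 - <<'E'
from h import *
s=observe(); print(s['position'],yaw(s),s['force'])
im,P=grab('wrist','w9.png'); prof(P,1)
E
```

```text
[0.49106601 0.1438836  0.03064858] -4.037419216783506 [ 0.85714789 -8.89150974  2.97199749]
b-prof a=-0.047 [(-34, -1), (-32, 22), (-29, 23), (-26, 23), (-24, -1), (-21, -1), (-19, -1), (-16, 45), (-14, 45), (-11, 44), (-9, 44), (-6, 123), (-4, 137), (-1, 114), (1, 111), (4, 22), (6, 23), (9, 21), (11, 24), (14, 27), (16, 35), (19, 39), (21, 39), (24, 39), (26, 38), (29, 38), (31, 23), (34, 17)]
b-prof a=0 [(-34, 77), (-32, 78), (-29, 75), (-26, 61), (-24, 60), (-21, 59), (-19, 58), (-16, 45), (-14, 45), (-11, 44), (-9, 121), (-6, 123), (-4, 137), (-1, 114), (1, 112), (4, 112), (6, 110), (9, 41), (11, 41), (14, 41), (16, 40), (19, 40), (21, 39), (24, 39), (26, 39), (29, 38), (31, 23), (34, 19)]
b-prof a=0.047 [(-34, -1), (-32, 22), (-29, 22), (-26, 23), (-24, -1), (-21, -1), (-19, -1), (-16, 45), (-14, 45), (-11, 139), (-9, 139), (-6, 140), (-4, 135), (-1, 114), (1, 112), (4, 42), (6, 41), (9, 41), (11, 41), (14, 40), (16, 40), (19, 40), (21, 40), (24, 39), (26, 38), (29, 23), (31, 22), (34, 18)]
a-prof b=-0.021 [(-60, 50), (-57, 50), (-55, 43), (-52, -1), (-50, -1), (-47, -1), (-45, -1), (-42, -1), (40, -1), (42, -1), (45, -1), (48, -1), (50, -1), (53, 28), (55, 28), (58, 28)]
a-prof b=0.021 [(-60, 50), (-57, 50), (-55, 41), (-52, 39), (-50, 39), (-47, 39), (-45, 39), (-42, 39), (40, 39), (42, 39), (45, 39), (48, 38), (50, -1), (53, 26), (55, 28), (58, 28)]
```

It is now wedged by the finger with about 8° left. I'll back off and check.

Emit:
apply_moves --pt "0 0 -0.1 0 0" --pt "0 0 -0.2 0 0" --pt "0 0 -0.3 0.3 0" --pt "0 0 -0.2 0.8 0" --pt "0 0 0 0.8 0" --pt "0 0 0 0.8 0" --pt "0 0 0 0.6 0" --pt "0 0 0 0 0" --pt "0 0 0 0 0"

```text
clock: 25.32
position: [0.4906, 0.0955, 0.2278]
ee_rot: [-2.299, -2.141, 0.001]
force: [-0.0, 0.4, -1.7]
width: 0.003
gripper_force: 0.0
```

```bash
python3 - <<'E'
from h import *
s=observe(); print(s['position'],yaw(s))
im,P=grab('wrist','w10.png'); seated(P,1); prof(P,1)
E
```

```text
[0.49063859 0.09549188 0.22784234] -4.059879332417768
nest 1 n 1885 rim z 0.0382 tilt [-0.004 -0.001] a [-0.0555  0.0469] b [-0.0218  0.0253]
b-prof a=-0.047 [(-34, 7), (-32, 22), (-29, 22), (-26, 21), (-24, 7), (-21, 38), (-19, 38), (-16, 38), (-14, 38), (-11, 37), (-9, 18), (-6, 11), (-4, 17), (-1, 11), (1, 14), (4, 13), (6, 19), (9, 12), (11, 15), (14, 32), (16, 38), (19, 38), (21, 38), (24, 38), (26, 38), (29, 21), (31, 22), (34, 22)]
b-prof a=0 [(-34, 6), (-32, 23), (-29, 22), (-26, 17), (-24, 6), (-21, 39), (-19, 38), (-16, 38), (-14, 39), (-11, 38), (-9, 38), (-6, 39), (-4, 38), (-1, 38), (1, 38), (4, 38), (6, 39), (9, 38), (11, 38), (14, 38), (16, 38), (19, 38), (21, 38), (24, 38), (26, 39), (29, 22), (31, 22), (34, 22)]
b-prof a=0.047 [(-34, 6), (-32, 22), (-29, 23), (-26, 17), (-24, 6), (-21, 39), (-19, 38), (-16, 38), (-14, 38), (-11, 38), (-9, 38), (-6, 38), (-4, 38), (-1, 38), (1, 38), (4, 38), (6, 34), (9, 38), (11, 38), (14, 38), (16, 38), (19, 38), (21, 39), (24, 38), (26, 37), (29, 22), (31, 23), (34, 22)]
a-prof b=-0.021 [(-60, 50), (-57, 51), (-55, 38), (-52, 38), (-50, 38), (-47, 38), (-45, 38), (-42, 38), (40, 38), (42, 38), (45, 39), (48, 37), (50, 7), (53, 19), (55, 28), (58, 28)]
a-prof b=0.021 [(-60, 50), (-57, 51), (-55, 37), (-52, 38), (-50, 38), (-47, 38), (-45, 38), (-42, 38), (40, 38), (42, 38), (45, 39), (48, 38), (50, -1), (53, 16), (55, 29), (58, 28)]
```

Seated flat: rim 38 mm, centred within 3 mm. The standing shell is next, because it would obstruct the gripper when tipping the far one. I'll grip its spigot upright, turn it about 165° and set it down where there is room to fall toward +x. First I'll re-measure.

```bash
sed -i 's/^NEST=.*/NEST=[(.4960,.2345),(.4920,.1746),(.4880,.1148),(.4840,.0549)]/' h.py; python3 - <<'E'
from h import *
s=observe();print(s['joints'].round(2),s['position'],s['clock'])
im,P=grab('top')
print('spig',rect(P,.60,.72,-.34,-.24,.110,.135),'body',rect(P,.60,.72,-.34,-.24,.085,.106)); print('A',rect(P,.56,.71,-.24,-.10,.040,.06))
E
```

```text
[ 0.21  0.3  -0.64  1.83  0.2   1.08 -0.57] [0.49035932 0.09554422 0.22740056] 25.375
spig (42, array([ 657.4, -290.1]), array([13. , 14.9]), 'long axis deg', 15.7) body (256, array([ 655.5, -291.7]), array([33. , 49.2]), 'long axis deg', -78.5)
A (537, array([ 665.7, -201.5]), array([ 32.9, 100. ]), 'long axis deg', 33.8)
```

The far shell was knocked to (0.666, -0.2015). Moving above the standing one's spigot.

Emit:
apply_moves --pt "50 0.23 -0.535 0 -0.27" --pt "50 0.23 -0.535 0 -0.27" --pt "50 0.23 -0.535 0 -0.27" --pt "50 0.23 -0.535 0 -0.27" --pt "50 0.23 -0.535 0 -0.27" --pt "50 0.23 -0.535 0 -0.27" --pt "50 0.23 -0.535 0 -0.27" --pt "50 0.23 -0.535 0 -0.27" --pt "50 0.23 -0.535 0 -0.27" --pt "50 0.23 -0.535 0 -0.27" --pt "50 0.23 -0.535 0 -0.27" --pt "50 0.23 -0.535 0 -0.27"

```text
clock: 26.92
position: [0.6565, -0.2897, 0.2266]
ee_rot: [-3.135, 0.194, 0.004]
force: [-0.1, 0.2, 0.9]
width: 0.502
gripper_force: 0.0
```

```bash
python3 - <<'E'
from h import *
s=observe();print(s['joints'].round(2),s['position'],yaw(s),(np.array([.657,-.2905])-s['position'][:2])/.06)
E
```

```text
[ 0.41  0.6  -0.13  1.3   0.08  1.25 -1.41] [ 0.65646032 -0.2896891   0.22664767] -97.0739193088533 [ 0.0089947  -0.01351502]
```

Emit:
apply_moves --pt "50 0.01 -0.01 -0.6 0" --pt "50 0 0 -0.6 0" --pt "50 0 0 -0.5 0" --pt "50 0 0 -0.28 0" --pt "0 0 0 0 0" --pt "0 0 0 0 0" --pt "0 0 0 0 0" --pt "0 0 0 0 0" --pt "0 0 0 0 0" --pt "0 0 0 0 0" --pt "0 0 0 0 0" --newtons 25

```text
clock: 28.3
position: [0.6579, -0.29, 0.1108]
ee_rot: [3.135, -0.188, 0.003]
force: [-0.3, -1.3, 4.7]
width: 0.144
gripper_force: 25.0
```

Emit:
apply_moves --pt "0 0 0 0.3 0" --pt "0 0 0 0.4 0" --pt "0 -0.36 0 0.3 0.35" --pt "0 -0.36 0 0 0.35" --pt "0 -0.36 0 0 0.35" --pt "0 -0.36 0 0 0.35" --pt "0 -0.36 0 0 0.35" --pt "0 -0.36 0 0 0.35" --pt "0 -0.36 0 0 0.35" --pt "0 -0.36 0 0 0.35" --pt "0 -0.36 0 0 0.35" --pt "0 -0.36 0 0 0.35"

```text
clock: 29.8
position: [0.4405, -0.2895, 0.1705]
ee_rot: [2.147, 2.293, -0.001]
force: [0.2, -0.9, -0.7]
width: 0.136
gripper_force: 25.0
```

Emit:
apply_moves --pt "0 -0.36 0 0 0.35" --pt "0 -0.33 -0.1 0 0.35" --pt "0 0 0 0 0.35" --pt "0 0 0 0 0.35" --pt "0 0 0 0 0.35" --pt "0 0 0 0 0.35" --pt "0 0 0 -0.4 0.1" --pt "0 0 0 -0.4 0" --pt "0 0 0 0 0"

```text
clock: 30.92
position: [0.3988, -0.2951, 0.1211]
ee_rot: [-0.64, -3.073, -0.001]
force: [0.7, 0.5, -0.1]
width: 0.139
gripper_force: 25.0
```

```bash
python3 - <<'E'
from h import *
s=observe();print(s['joints'].round(2),s['position'],yaw(s),s['width'],s['gripper_force'])
im,P=grab('side','s5.png'); cv2.imwrite('pics/s5c.png',cv2.resize(im[160:460,150:450,::-1],(600,600)))
E
```

```text
[ 1.14  0.48 -0.82  1.96  0.45  0.89  1.25] [ 0.39875621 -0.29512268  0.12110652] 66.45397863852425 0.13884963210373588 24.995466470718384
```

View pics/s5c.png

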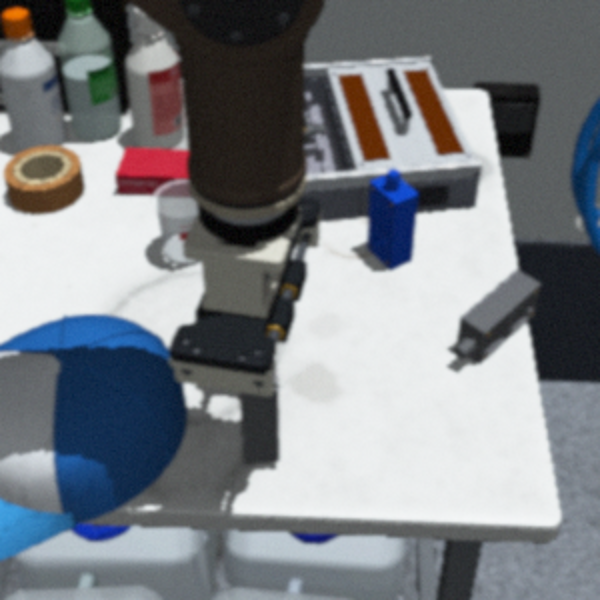

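Emit:
apply_moves --pt "0 0 0 -0.1 0" --pt "0 0 0 -0.07 0" --pt "0 0 0 0 0" --pt "40 0 0 0 0" --pt "40 0 0 0 0" --pt "40 0 0 0 0" --pt "40 0 0 0.3 0" --pt "40 0 0 0.6 0" --pt "40 0 0 0.8 0" --pt "0 0 0 0.5 -0.3" --pt "0 0 0 0 -0.3" --pt "0 0 0.3 0 -0.3"

```text
clock: 32.48
position: [0.4001, -0.2782, 0.2451]
ee_rot: [1.32, 2.849, -0.0]
force: [0.3, 1.2, -0.6]
width: 0.123
gripper_force: 0.0
```

Emit:
apply_moves --pt "0 0 0.5 0 -0.35" --pt "0 0 0.7 0 -0.35" --pt "0 0 0.7 0 -0.35" --pt "0 0 0.5 0 -0.35" --pt "0 0 0.3 0 -0.14" --pt "0 0 0 0 0" --pt "0 0 0 0 0"

```text
clock: 33.35
position: [0.4, -0.1162, 0.244]
ee_rot: [2.285, 2.155, 0.0]
force: [-0.5, -0.3, -0.3]
width: 0.003
gripper_force: 0.0
```

```bash
python3 - <<'E'
from h import *
s=observe();print(s['joints'].round(2),s['position'],yaw(s))
im,P=grab('top','t6.png')
print('spig',rect(P,.35,.46,-.34,-.24,.110,.135),'body',rect(P,.35,.46,-.34,-.24,.085,.106))
q=P.reshape(-1,3)
for x in np.arange(.18,.37,.02):
    k=(abs(q[:,0]-x)<.01)&(q[:,1]<-.1)&(q[:,1]>-.42)&(q[:,2]>.01)
    print(round(x,2),k.sum(), q[k].min(0).round(3) if k.any() else '',q[k].max(0).round(3) if k.any() else '')
E
```

```text
[ 0.87  0.15 -0.79  1.97  0.12  1.07 -0.03] [ 0.39997999 -0.11618719  0.24403154] -3.368385707807021
spig None body (97, array([ 398.3, -308.9]), array([19.7, 30.2]), 'long axis deg', 0.7)
0.18 103 [ 0.17  -0.354  0.01 ] [ 0.19  -0.299  0.094]
0.2 99 [ 0.19  -0.349  0.011] [ 0.21  -0.295  0.1  ]
0.22 387 [ 0.21  -0.333  0.061] [ 0.23  -0.1    0.763]
0.24 1340 [ 0.23  -0.332  0.055] [ 0.25  -0.1    0.763]
0.26 1233 [ 0.25  -0.33   0.055] [ 0.27  -0.1    0.752]
0.28 1128 [ 0.27  -0.325  0.044] [ 0.29 -0.1   0.74]
0.3 1049 [ 0.29  -0.159  0.679] [ 0.31 -0.1   0.73]
0.32 1004 [ 0.31  -0.161  0.666] [ 0.33  -0.1    0.718]
0.34 1016 [ 0.33  -0.162  0.673] [ 0.35  -0.1    0.707]
0.36 1035 [ 0.35  -0.163  0.673] [ 0.37  -0.1    0.696]
```

Emit:
apply_moves --pt "0 -0.2 -0.7 0 0" --pt "0 -0.23 -0.75 0 0" --pt "0 -0.25 -0.75 0 0" --pt "0 -0.2 -0.75 0 -0.01" --pt "0 0 0 -0.6 0" --pt "0 0 0 -0.8 0" --pt "0 0 0 -0.7 0" --pt "0 0 0 -0.47 0" --pt "0 0 0 0 0" --pt "0 0.12 -0.01 0 0" --pt "0 0.12 -0.01 0 0" --pt "0 0.12 -0.01 0.02 0"

```text
clock: 34.9
position: [0.3699, -0.2947, 0.0915]
ee_rot: [2.291, 2.147, 0.0]
force: [0.3, 0.2, -0.1]
width: 0.006
gripper_force: 0.0
```

Emit:
apply_moves --pt "0 0.13 -0.01 0.02 0" --pt "0 0.13 -0.01 0.02 0" --pt "0 0.13 -0.01 0 0" --pt "0 0.13 -0.01 0 0" --pt "0 0.13 -0.01 0 0" --pt "0 0.1 0 0 0" --pt "0 0 0 0 0" --pt "0 0 0 0 0" --pt "30 -0.2 -0.2 0.7 0" --pt "30 0 -0.5 0.8 0" --pt "30 0 -0.4 0.6 0" --pt "30 0 0 0 0"

```text
clock: 36.4
position: [0.4022, -0.3661, 0.2215]
ee_rot: [2.292, 2.14, -0.0]
force: [0.7, 0.5, -1.1]
width: 0.296
gripper_force: 0.0
```

```bash
python3 - <<'E'
from h import *
s=observe();print(s['joints'].round(2),s['position'],yaw(s))
im,P=grab('wrist','w11.png')
for z in (.008,.022): print('S',rect(P,.33,.62,-.38,-.23,z,.06))
cv2.imwrite('pics/w11c.png',im[:330,:,::-1])
E
```

```text
[ 1.09  0.37 -0.6   1.75  0.24  1.09  0.35] [ 0.40218046 -0.36614022  0.22153898] -3.9307861164209084
S (4427, array([ 475. , -278.3]), array([ 96.6, 290. ]), 'long axis deg', 0.0)
S (3534, array([ 475. , -278.3]), array([ 96.6, 290. ]), 'long axis deg', 0.0)
```

View pics/w11c.png

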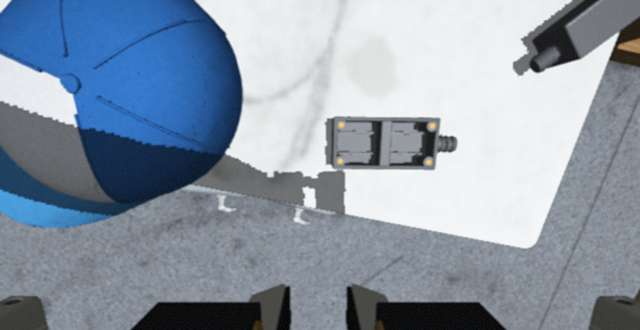

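The standing shell is now on its back, hollow up, spigot toward +x, at about (382,142). The bounding box caught other things, so I'll restrict it.

```bash
python3 - <<'E'
from h import *
P=np.load('last_wrist.npz')['P']; s=observe()
r=rect(P[100:180,315:470],.38,.62,-.36,-.24,.010,.045);print(r)
t=np.radians(r[4]);c=r[1]/1000-.011*np.array([np.cos(t),np.sin(t)]);print('centre',c.round(4),'units',((c-s['position'][:2])/.06).round(2),'z',(s['position'][2]-.013)/.06)
E
```

```text
(3069, array([ 481.3, -300.4]), array([ 47.6, 121.4]), 'long axis deg', -3.9)
centre [ 0.4703 -0.2997] units [1.15 1.08] z 3.445347744317702
```

Emit:
apply_moves --pt "35 0.4 0.4 0 0" --pt "35 0.4 0.4 0 0" --pt "35 0.35 0.28 -0.3 0" --pt "35 0 0 -0.8 0" --pt "35 0 0 -0.8 0" --pt "35 0 0 -0.8 0" --pt "35 0 0 -0.5 0" --pt "35 0 0 -0.24 0" --pt "0 0 0 0 0" --pt "0 0 0 0 0" --pt "0 0 0 0 0" --pt "0 0 0 0 0" --newtons 45

```text
clock: 37.95
position: [0.4714, -0.2988, 0.0138]
ee_rot: [2.291, 2.146, 0.001]
force: [-0.5, 0.5, 7.6]
width: 0.108
gripper_force: 45.0
```

Emit:
apply_moves --pt "0 0 0 0.4 0" --pt "0 0 0 0.7 0" --pt "0 0 0 0.8 0" --pt "0 0 0 0.7 0" --pt "0 0.04 0.6 0 0" --pt "0 0.04 0.6 0 0" --pt "0 0.04 0.6 0 0" --pt "0 0.04 0.6 0 0" --pt "0 0.04 0.6 0 0" --pt "0 0.04 0.6 0 0" --pt "0 0.04 0.6 0 0" --pt "0 0 0.6 0 0"

```text
clock: 39.45
position: [0.4874, -0.0094, 0.1689]
ee_rot: [2.292, 2.147, 0.001]
force: [0.1, 0.9, -1.5]
width: 0.106
gripper_force: 45.0
```

```bash
python3 - <<'E'
from h import *
s=observe();p=s['position'];print(s['joints'].round(2),p,yaw(s),s['width'],s['gripper_force'])
print((np.array(NEST[2])-p[:2])/.06)
E
```

```text
[ 0.46  0.36 -0.7   1.93  0.29  0.95 -0.44] [ 0.48743658 -0.00938868  0.16893211] -3.7385278511143087 0.10621926817393498 44.98107612133026
[0.0093903  2.06981141]
```

Go above nest 2, measure the held shell and the ridges in the same picture, then lower.

Emit:
apply_moves --pt "0 0 0.6 0 0" --pt "0 0 0.6 0 0" --pt "0 0.01 0.6 -0.4 0" --pt "0 0 0.27 -0.6 0" --pt "0 0 0 -0.5 0" --pt "0 0 0 0 0" --pt "0 0 0 0 0"

```text
clock: 40.33
position: [0.4886, 0.1138, 0.0796]
ee_rot: [2.292, 2.147, 0.002]
force: [-0.0, -0.7, -1.4]
width: 0.108
gripper_force: 45.0
```

```bash
cat >> h.py <<'E'
def held(P,p):
    # held-shell centre, tilt; rim is ~18 mm above TCP
    r=rect(P,p[0]-.09,p[0]+.1,p[1]-.04,p[1]+.04,p[2]+.012,p[2]+.022);print(r)
    q=P.reshape(-1,3);k=(abs(q[:,0]-p[0])<.06)&(abs(q[:,1]-p[1])<.03)&(q[:,2]>p[2]+.01)&(q[:,2]<p[2]+.026);z=q[k];A=np.c_[z[:,:2]-p[:2],np.ones(len(z))]
    for _ in range(4):
        c=np.linalg.lstsq(A,z[:,2],rcond=None)[0];e=abs(A@c-z[:,2]);g=e<max(np.median(e)*2.5,.001);A,z=A[g],z[g]
    a=np.percentile(A[:,0],[.5,99.5]);b=np.percentile(A[:,1],[.5,99.5])
    print('rim-TCP',(c[2]-p[2]).round(4),'tilt',c[:2].round(3),'x',a.round(4),'y',b.round(4),'n',len(z))
E
python3 - <<'E'
from h import *
s=observe();p=s['position'];print(p,yaw(s),s['gripper_force'],(np.array(NEST[2])-p[:2])/.06,p[2]-.02)
im,P=grab('wrist','w12.png');held(P,p); seated(P,1)
E
```

```text
[0.48861478 0.11380408 0.07964031] -3.7492651781291744 44.98210072517395 [-0.01024631  0.01659869] 0.0596403050482812
(6070, array([497.7, 112.5]), array([ 48.9, 119.5]), 'long axis deg', -3.7)
rim-TCP 0.0186 tilt [-0.001 -0.014] x [-0.0488  0.0495] y [-0.0236  0.026 ] n 4090
nest 1 n 5568 rim z 0.0381 tilt [-0.006  0.005] a [-0.0549  0.0474] b [-0.0232  0.0244]
```

Emit:
apply_moves --pt "0 0.01 0.035 0 0" --pt "0 0 0 -0.2 0" --pt "0 0 0 -0.2 0" --pt "0 0 0 -0.15 0" --pt "0 0 0 0 0" --pt "0 0 0 0 0"

```text
clock: 41.12
position: [0.4887, 0.116, 0.0455]
ee_rot: [-2.292, -2.148, 0.0]
force: [-0.3, 0.2, -0.7]
width: 0.107
gripper_force: 45.0
```

```bash
python3 - <<'E'
from h import *
s=observe();p=s['position'];print(p,yaw(s),s['force'],(np.array(NEST[2])-p[:2])/.06,p[2]-.02)
im,P=grab('wrist','w13.png');held(P,p); print(rect(P,.43,.56,.135,.150,.016,.028))
q=P.reshape(-1,3);t=np.radians(-3.8);ey=np.array([-np.sin(t),np.cos(t)]);ex=np.array([np.cos(t),np.sin(t)])
for i in(1,2):
    d=q[:,:2]-NEST[i];a=d@ex;b=d@ey;k=(abs(a)<.045)&(b>.022)&(b<.04)&(q[:,2]>.0185)&(q[:,2]<.026);print('ridge +y of nest',i,k.sum(),np.percentile(b[k],[3,50,97]).round(4) if k.sum() else '')
E
```

```text
[0.48867343 0.11600673 0.04553114] -3.7165402184067773 [-0.29368827  0.18323631 -0.66158565] [-0.01122377 -0.02011209] 0.02553114313355841
(12197, array([513.9, 116. ]), array([ 80. , 149.5]), 'long axis deg', 0.0)
rim-TCP 0.0185 tilt [-0.002 -0.012] x [-0.0488  0.0495] y [-0.0235  0.026 ] n 4081
(2569, array([493. , 142.7]), array([ 14.9, 117.5]), 'long axis deg', -0.2)
ridge +y of nest 1 2415 [0.027  0.0297 0.0325]
ridge +y of nest 2 1845 [0.027  0.03   0.0325]
```

Emit:
apply_moves --pt "0 0 -0.012 -0.15 0" --pt "0 0 0 -0.1 0" --pt "0 0 0 -0.08 0" --pt "0 0 0 -0.06 0" --pt "0 0 0 0 0" --pt "0 0 0 0 0"

```text
clock: 41.92
position: [0.4887, 0.1153, 0.0223]
ee_rot: [2.292, 2.148, 0.0]
force: [0.2, 0.6, -1.2]
width: 0.104
gripper_force: 45.0
```

```bash
python3 - <<'E'
from h import *
s=observe();p=s['position'];print(p,yaw(s),s['force'],(np.array(NEST[2])-p[:2])/.06,p[2]-.02)
im,P=grab('wrist','w14.png');held(P,p)
E
```

```text
[0.48873853 0.11525239 0.02225348] -3.7214808682263083 [ 0.21308323  0.57331996 -1.23790188] [-0.01230891 -0.00753983] 0.002253477203155399
(10193, array([501.8, 119.7]), array([ 80.1, 137.7]), 'long axis deg', -3.7)
rim-TCP 0.0185 tilt [-0.001 -0.013] x [-0.0543  0.0494] y [-0.0237  0.0264] n 4216
```

No contact force, and it is 3 mm above its seat between the ridges. Lower the rest, release and raise.

Emit:
apply_moves --pt "0 0 0 -0.04 0" --pt "0 0 0 0 0" --pt "20 0 0 0 0" --pt "30 0 0 0 0" --pt "30 0 0 0 0" --pt "30 0 0 0.5 0" --pt "30 0 0 0.8 0" --pt "30 0 0 0.8 0" --pt "30 0 -0.4 0.7 0" --pt "30 0 -0.6 0.5 0" --pt "30 0 0 0 0" --pt "30 0 0 0 0"

```text
clock: 43.48
position: [0.4883, 0.0554, 0.2174]
ee_rot: [-2.293, -2.148, 0.0]
force: [-1.2, 1.0, -0.5]
width: 0.301
gripper_force: 0.0
```

```bash
python3 - <<'E'
from h import *
s=observe(); print(s['position'],yaw(s),s['joints'].round(2))
im,P=grab('wrist','w15.png'); seated(P,1); seated(P,2)
im,P=grab('top'); print('A',rect(P,.54,.74,-.28,-.10,.040,.06), rect(P,.54,.74,-.28,-.10,.014,.06))
E
```

```text
[0.48831399 0.05535485 0.2173987 ] -3.742189808199551 [ 0.37  0.32 -0.74  1.86  0.25  1.06 -0.54]
nest 1 n 2337 rim z 0.0381 tilt [-0.006 -0.001] a [-0.0546  0.0477] b [-0.0226  0.0245]
nest 2 n 1930 rim z 0.0382 tilt [-0.005  0.006] a [-0.0545  0.0499] b [-0.0244  0.0229]
A (546, array([ 665.9, -201.5]), array([ 33.5, 100.4]), 'long axis deg', 33.6) (689, array([ 657.1, -207.2]), array([ 33.6, 121.4]), 'long axis deg', 33.7)
```

Both are seated flat. Now the last shell, at (0.666, -0.2015), axis 33.7°, with its spigot toward -x. I need a 142° turn later, so I'll approach with the tool at -146°.

Emit:
apply_moves --pt "0 0.24 -0.35 0 -0.35" --pt "0 0.24 -0.35 0 -0.35" --pt "0 0.24 -0.35 0 -0.35" --pt "0 0.24 -0.35 0 -0.35" --pt "0 0.24 -0.35 0 -0.35" --pt "0 0.24 -0.35 0 -0.35" --pt "0 0.24 -0.35 0 -0.35" --pt "0 0.24 -0.35 0 -0.35" --pt "0 0.24 -0.35 0 -0.35" --pt "0 0.24 -0.35 0 -0.35" --pt "0 0.24 -0.35 0 -0.35" --pt "0 0.24 -0.35 0 -0.35"

```text
clock: 45.08
position: [0.6619, -0.1959, 0.2162]
ee_rot: [-3.002, 0.925, 0.003]
force: [0.8, 0.3, -0.3]
width: 0.007
gripper_force: 0.0
```

```bash
python3 - <<'E'
from h import *
s=observe();p=s['position'];print(s['joints'].round(2),p,yaw(s),(np.array([.6886,-.2356])-p[:2])/.06,np.radians(-146.3-yaw(s))/.5)
E
```

```text
[ 0.3   0.56 -0.15  1.39  0.09  1.2  -2.03] [ 0.66191711 -0.19588165  0.21623744] -124.26309661747231 [ 0.44471489 -0.66197243] -0.7692330419379675
```

Emit:
apply_moves --pt "0 0.22 -0.33 0 -0.3" --pt "0 0.22 -0.33 0 -0.3" --pt "0 0 0 0 -0.17" --pt "0 0 0 -0.7 0" --pt "0 0 0 -0.8 0" --pt "0 0 0 -0.8 0" --pt "0 0 0 -0.4 0" --pt "0 0 0 -0.24 0" --pt "0 0 0 0 0"

```text
clock: 46.2
position: [0.6874, -0.2354, 0.04]
ee_rot: [2.773, -1.476, -0.004]
force: [1.7, 0.5, 0.3]
width: 0.004
gripper_force: 0.0
```

```bash
python3 - <<'E'
from h import *
s=observe();p=s['position'];print(s['joints'].round(2),p,yaw(s))
d=p[:2]-np.array([.6658,-.2015]);print('perp',d@[-.555,.832],'along',d@[.832,.555])
E
```

```text
[ 0.29  0.77 -0.06  1.46  0.05  0.92 -2.33] [ 0.68741713 -0.23542515  0.03996654] -146.05350915484942
perp -0.04022323486422042 along -0.0008430099840300055
```

Emit:
apply_moves --pt "0 -0.11 0.165 0 0" --pt "0 -0.06 0.09 0.02 0" --pt "0 -0.06 0.09 0.02 0" --pt "0 -0.06 0.09 0.02 0" --pt "0 -0.06 0.09 0.02 0" --pt "0 -0.06 0.09 0 0" --pt "0 -0.06 0.09 0 0" --pt "0 -0.06 0.09 0 0" --pt "0 -0.06 0.09 0 0" --pt "0 0 0 0 0" --pt "0 0 0 0 0"

```text
clock: 47.58
position: [0.6526, -0.1836, 0.0462]
ee_rot: [2.772, -1.478, 0.0]
force: [-0.3, -0.3, 0.1]
width: 0.002
gripper_force: 0.0
```

Emit:
apply_moves --pt "35 0.1 -0.15 0.3 0" --pt "35 0.2 -0.3 0.6 0" --pt "35 0 0 0.7 0" --pt "35 0 0 0.7 0" --pt "35 0 0 0.6 0" --pt "35 0 0 0 0" --pt "35 0 0 0 0"

```text
clock: 48.45
position: [0.6701, -0.2106, 0.2195]
ee_rot: [2.772, -1.478, -0.001]
force: [0.2, -0.7, -0.1]
width: 0.346
gripper_force: 0.0
```

```bash
python3 - <<'E'
from h import *
s=observe();p=s['position'];print(s['joints'].round(2),p,yaw(s))
for n in('wrist','top'):
    im,P=grab(n,n+'16.png'); 
    for z in (.008,.024):
        r=rect(P,.52,.72,-.27,-.09,z,.06);print(n,r)
    if r: t=np.radians(r[4]);c=r[1]/1000+.011*np.array([np.cos(t),np.sin(t)]);print('centre',c.round(4),((c-p[:2])/.06).round(2),(p[2]-.014)/.06)
E
```

```text
[ 0.26  0.57 -0.06  1.36  0.03  1.21 -2.35] [ 0.67010366 -0.21056106  0.21946212] -146.1286692545563
wrist (3313, array([ 634.4, -173. ]), array([ 48.5, 120.9]), 'long axis deg', 33.4)
wrist (2069, array([ 634.6, -172.8]), array([ 48.5, 120.4]), 'long axis deg', 33.4)
centre [ 0.6438 -0.1667] [-0.44  0.73] 3.4243686447929944
top (526, array([ 624.7, -166.6]), array([ 94.5, 139.6]), 'long axis deg', -1.8)
top (352, array([ 635.4, -173.3]), array([ 49.4, 119.8]), 'long axis deg', 33.1)
centre [ 0.6446 -0.1673] [-0.42  0.72] 3.4243686447929944
```

It tipped onto its back, a 48.5 × 121 mm footprint centred where predicted. Pinch the rib and lift.

Emit:
apply_moves --pt "35 -0.22 0.37 0 0" --pt "35 -0.22 0.36 0 0" --pt "35 0 0 -0.6 0" --pt "35 0 0 -0.8 0" --pt "35 0 0 -0.8 0" --pt "35 0 0 -0.7 0" --pt "35 0 0 -0.5 0" --pt "35 0 0 0 0" --pt "0 0 0 0 0" --pt "0 0 0 0 0" --pt "0 0 0 0 0" --pt "0 0 0 0 0"

```text
clock: 50.05
position: [0.6449, -0.1668, 0.0176]
ee_rot: [-2.772, 1.478, -0.003]
force: [-1.2, -0.2, 6.5]
width: 0.106
gripper_force: 45.0
```

Emit:
apply_moves --pt "0 0 0 0 0" --pt "0 0 0 0.4 0" --pt "0 0 0 0.7 0" --pt "0 0 0 0.8 0" --pt "0 0 0 0.8 0" --pt "0 0 0 0 0.3" --pt "0 0 0 0 0.35" --pt "0 0 0 0 0.35" --pt "0 0 0 0 0.35"

```text
clock: 51.18
position: [0.6439, -0.1666, 0.1784]
ee_rot: [3.106, -0.467, 0.0]
force: [-0.5, -0.1, -2.0]
width: 0.103
gripper_force: 45.0
```

```bash
python3 - <<'E'
from h import *
s=observe();p=s['position'];print(s['joints'].round(2),p,yaw(s),s['width'],s['gripper_force'],(np.array(NEST[3])-p[:2])/.06,np.radians(-3.8-yaw(s))/.5)
E
```

```text
[ 0.32  0.55 -0.23  1.51  0.14  1.1  -1.81] [ 0.64385092 -0.16656988  0.17838703] -107.1030011694039 0.10263743036956789 44.99738037586212 [-2.66418199  3.69116473] 3.605954995195301
```

Emit:
apply_moves --pt "0 -0.22 0.31 0 0.3" --pt "0 -0.22 0.31 0 0.3" --pt "0 -0.22 0.31 0 0.3" --pt "0 -0.22 0.31 0 0.3" --pt "0 -0.22 0.31 0 0.3" --pt "0 -0.22 0.31 0 0.3" --pt "0 -0.22 0.31 0 0.3" --pt "0 -0.22 0.31 0 0.3" --pt "0 -0.22 0.31 0 0.3" --pt "0 -0.22 0.31 0 0.3" --pt "0 -0.22 0.3 0 0.3" --pt "0 -0.22 0.3 0 0.3"

```text
clock: 52.68
position: [0.4851, 0.0558, 0.1784]
ee_rot: [2.298, 2.142, 0.0]
force: [0.5, 0.3, -1.1]
width: 0.109
gripper_force: 45.0
```

Emit:
apply_moves --pt "0 0 0 -0.3 0" --pt "0 0 0 -0.5 0" --pt "0 0 0 -0.5 0" --pt "0 0 0 -0.2 0" --pt "0 0 0 0 0" --pt "0 0 0 0 0"

```text
clock: 53.42
position: [0.4864, 0.0557, 0.0891]
ee_rot: [2.303, 2.136, 0.002]
force: [0.5, 1.0, -1.6]
width: 0.105
gripper_force: 45.0
```

```bash
python3 - <<'E'
from h import *
s=observe();p=s['position'];print(s['joints'].round(2),p,yaw(s),s['width'],s['gripper_force'],(np.array(NEST[3])-p[:2])/.06)
im,P=grab('wrist','w17.png');held(P,p)
print(rect(P,p[0]-.09,p[0]+.1,p[1]-.035,p[1]+.035,p[2]+.005,p[2]+.02))
E
```

```text
[ 0.3   0.48 -0.69  2.01  0.43  0.79 -0.72] [0.48636299 0.05569328 0.08914676] -4.30017660430128 0.10545043133215452 44.997931122779846 [-0.03938312 -0.01322136]
(5221, array([486.1,  63.7]), array([33.4, 99.5]), 'long axis deg', -4.4)
rim-TCP 0.0149 tilt [ 0.001 -0.014] x [-0.0489  0.0496] y [-0.007   0.0271] n 3853
(7156, array([496.8,  62.9]), array([ 33.5, 120.9]), 'long axis deg', -4.4)
```

Emit:
apply_moves --pt "0 -0.03 -0.01 -0.1 0.017" --pt "0 0 0 -0.3 0" --pt "0 0 0 -0.2 0" --pt "0 0 0 -0.15 0" --pt "0 0 0 0 0" --pt "0 0 0 0 0"

```text
clock: 54.22
position: [0.484, 0.055, 0.0433]
ee_rot: [2.294, 2.147, 0.0]
force: [-0.2, 0.5, -2.0]
width: 0.105
gripper_force: 45.0
```

```bash
python3 - <<'E'
from h import *
s=observe();p=s['position'];print(p,yaw(s),s['gripper_force'],(np.array(NEST[3])-p[:2])/.06)
im,P=grab('wrist','w18.png');held(P,p)
cv2.imwrite('pics/w18c.png',im[150:450,100:540,::-1])
E
```

```text
[0.48399784 0.05504997 0.04325468] -3.801848298810526 44.997854232788086 [ 3.60206598e-05 -2.49946427e-03]
(10026, array([511.8,  49.7]), array([ 79.1, 151.4]), 'long axis deg', 5.3)
rim-TCP 0.015 tilt [-0.001 -0.019] x [-0.0489  0.0495] y [-0.0068  0.0269] n 3836
```

View pics/w18c.png

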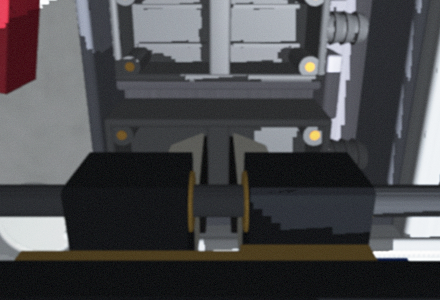

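The shell hangs level beside its seated neighbour. Its near half is hidden by the gripper. Lower.

Emit:
apply_moves --pt "0 0 0 -0.12 0" --pt "0 0 0 -0.1 0" --pt "0 0 0 -0.07 0" --pt "0 0 0 0 0" --pt "0 0 0 0 0"

```text
clock: 54.9
position: [0.4839, 0.0549, 0.0258]
ee_rot: [2.294, 2.146, 0.0]
force: [-0.5, 0.3, -1.3]
width: 0.104
gripper_force: 45.0
```

```bash
python3 - <<'E'
from h import *
s=observe();p=s['position'];print(p,yaw(s),s['force'],s['gripper_force'])
im,P=grab('wrist','w19.png');held(P,p)
E
```

```text
[0.48391376 0.05492951 0.02578845] -3.810093622115383 [-0.4807175   0.26459199 -1.3061714 ] 44.997957944869995
(9503, array([501.1,  59.6]), array([ 79.5, 144.2]), 'long axis deg', -3.9)
rim-TCP 0.0149 tilt [-0.002 -0.018] x [-0.0534  0.0494] y [-0.0081  0.027 ] n 4114
```

No contact, 3 mm above the seat. Finish lowering and release.

Emit:
apply_moves --pt "0 0 0 -0.04 0" --pt "0 0 0 0 0" --pt "20 0 0 0 0" --pt "30 0 0 0 0" --pt "30 0 0 0 0" --pt "30 0 0 0.5 0" --pt "30 0 0 0.8 0" --pt "30 0 0 0.8 0" --pt "30 0 -0.4 0.7 0" --pt "30 0 -0.6 0.5 0" --pt "30 0 0 0 0" --pt "30 0 0 0 0"

```text
clock: 56.45
position: [0.4835, -0.0049, 0.221]
ee_rot: [-2.294, -2.146, 0.0]
force: [0.1, 0.1, 0.1]
width: 0.298
gripper_force: 0.0
```

```bash
python3 - <<'E'
from h import *
s=observe(); p=s['position'];print(p,yaw(s),s['joints'].round(2))
im,P=grab('wrist','w20.png')
for i in(1,2,3): seated(P,i)
h=rect(P,.60,.70,.06,.21,.09,.108);print(h)
cv2.imwrite('pics/w20c.png',im[:320,100:540,::-1])
E
```

```text
[ 0.48350925 -0.00490893  0.22096926] -3.827676966750907 [ 0.53  0.31 -0.78  1.87  0.25  1.06 -0.42]
nest 1 n 1548 rim z 0.0381 tilt [-0.009  0.009] a [-0.0546  0.0478] b [-0.0235  0.0073]
nest 2 n 2251 rim z 0.0382 tilt [-0.005 -0.   ] a [-0.0545  0.0499] b [-0.0246  0.0231]
nest 3 n 1830 rim z 0.0383 tilt [-0.005  0.003] a [-0.0543  0.0492] b [-0.0233  0.0234]
(2331, array([646.8, 116.5]), array([12.3, 74.8]), 'long axis deg', 86.3)
```

View pics/w20c.png

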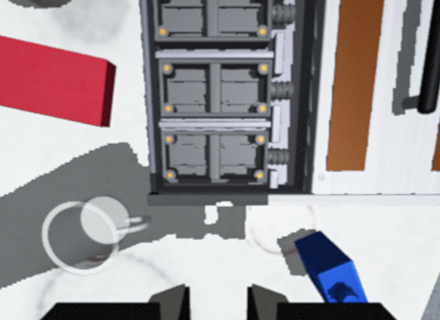

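All three shells are seated flat with spigots in the comb gaps. Now to the handle at (0.649, 0.134).

Emit:
apply_moves --pt "60 0.55 0.46 0 0" --pt "60 0.55 0.46 0 0" --pt "60 0.55 0.46 0 0" --pt "60 0.55 0.46 0 0" --pt "60 0.55 0.46 0 0" --pt "60 0 0 0 0" --pt "60 0 0 -0.7 0" --pt "60 0 0 -0.8 0" --pt "60 0 0 -0.5 0" --pt "60 0 0 -0.3 0" --pt "0 0 0 0 0" --pt "0 0 0 0 0" --newtons 25

```text
clock: 58.0
position: [0.6495, 0.1334, 0.0847]
ee_rot: [2.294, 2.146, 0.003]
force: [-0.3, -0.2, 0.2]
width: 0.432
gripper_force: 0.0
```

Emit:
apply_moves --pt "0 0 0 0 0" --pt "0 0 0 0 0" --pt "0 0 0 0 0" --pt "0 0 0 0 0" --pt "0 -0.3 0.02 0 0" --pt "0 -0.3 0.02 0 0" --pt "0 -0.3 0.02 0 0" --pt "0 -0.3 0.02 0 0" --pt "0 -0.3 0.02 0 0" --pt "0 -0.3 0.02 0 0" --pt "0 -0.3 0.02 0 0" --pt "0 -0.2 0.02 0 0"

```text
clock: 59.5
position: [0.511, 0.1419, 0.0838]
ee_rot: [2.293, 2.145, 0.001]
force: [2.4, -3.5, 5.2]
width: 0.128
gripper_force: 25.0
```

Emit:
apply_moves --pt "0 -0.06 0 0 0" --pt "0 -0.05 0 0 0" --pt "0 -0.05 0 0 0" --pt "0 -0.05 0 0 0" --pt "0 -0.03 0 0 0" --pt "0 0 0 0 0"

```text
clock: 60.25
position: [0.5038, 0.1424, 0.0839]
ee_rot: [2.294, 2.139, 0.017]
force: [27.8, -0.7, -19.9]
width: 0.125
gripper_force: 25.0
```

The stop is reached at x=0.504, as predicted. Ease off, release, rise clear and check.

Emit:
apply_moves --pt "0 0.06 0 0 0" --pt "40 0 0 0 0" --pt "50 0 0 0 0" --pt "50 0 0 0 0" --pt "50 0 0 0.4 0" --pt "50 0 0 0.7 0" --pt "50 0 0 0.8 0" --pt "50 0 0 0.8 0" --pt "50 0 -0.5 0.6 0" --pt "50 0 0 0 0" --pt "50 0 0 0 0"

```text
clock: 61.62
position: [0.4994, 0.1126, 0.2806]
ee_rot: [-2.294, -2.146, 0.001]
force: [-0.6, 0.2, -1.1]
width: 0.501
gripper_force: 0.0
```

```bash
python3 - <<'E'
from h import *
s=observe(); print(s['position'],s['force'],s['clock'])
im,P=grab('wrist','w21.png')
h=rect(P,.46,.55,.06,.21,.09,.108);print(h)
grab('top','t21.png')
E
```

```text
[0.49941805 0.11256714 0.28060212] [-0.55848409  0.24933672 -1.14166154] 61.625
(1432, array([503.2, 143.1]), array([ 11.8, 109.7]), 'long axis deg', 86.6)
```

View pics/w21.png

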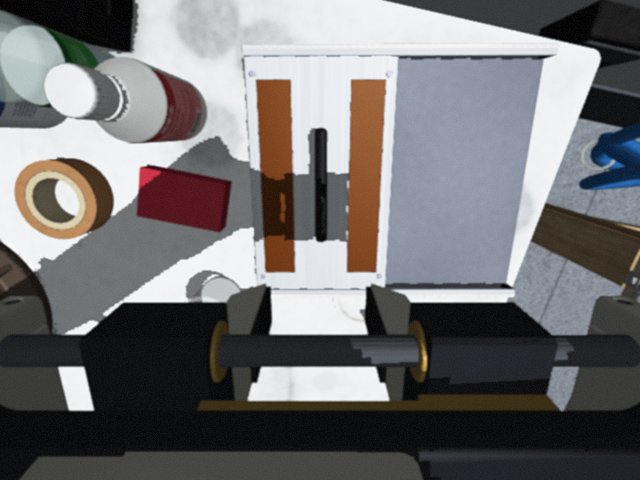

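The guard is shut over the bay: the handle at (320,185) is at x=0.503, 0.146 m from its open position. The bystanders in view are unmoved and the arm is clear.

```bash
python3 -c "
from cell import arm
print(arm.sign_off())"
```

```text
the job is handed in; nothing more can be done
None
```

I laid the three shells I found flat in nests 1 to 3, hollow up with spigots in the comb gaps, slid the guard shut to its stop, left the bystanders alone, and handed the job in at about 62 s; no verdict came back.

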